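# Pry the snap ring out of the heating cell

### The arm

A 6-joint arm with a two-finger parallel gripper is mounted at the origin on the work surface. World frame = base frame: x ahead of the robot, y to its left, z up, the work surface at z = 0. Lengths are in m, angles in degrees, forces in N, time in s.
With the tool pointing down it reaches from about 0.35 to 0.975 m from the base axis. Payload 17.4 kg.
Tool frame: the origin (TCP) lies at the very end of the fingers, on their centre line; the grasp point (between the pads) lies 19 mm behind it; z points along the fingers, x is the direction in which the jaws open and shut, and the axes are right-handed (so a half turn about z gives the same grasp; the last joint's range is limited). The gripper opens to 85 mm and grips with 20 to 120 N. Pads are 22 mm wide; open, the fingers measure 114 mm over their backs; the gripper's body (76 mm by 85 mm) begins 54 mm behind the grasp point. The pads swing forward as they close: fully open they stand 13 mm farther back than shut.
Start: joints at [66.933, 6.646, 82.598, -0, 90.757, -2.166], TCP at [0.241, 0.631, 0.231] pointing down, gripper open.
Joint ranges: [-162.19, 162.19], [-47.58, 125.68], [4.15, 143.07], [-65.23, 245.23], [0.69, 171.88], [-170.13, 170.13]. Speed limits (degrees/s): [108.29, 108.29, 127.2, 180, 180, 180].

### API

Orientations are given as a 3x3 rotation matrix whose columns are the frame's x, y, z axes.
In Python, from station import * gives the robot as it stands.
- The arm moves only by the tool play_rows, never from a script. Its argument "series" is a list of rows, each an object of numbers: "claw": the finger opening in cm, from 0 to 8.54; "x", "y", "z": the shift along the tool's x, y, z in cm; "yaw": the turn about the tool's z in degrees. A call has 1 to 20 rows; each row is the pose to reach, as a shift and turn from the pose commanded when the call began, along the tool's axes at that moment; what a row does not reach only later rows make up. A row lasts 1/10 s, in which the tool goes at most 50 mm and 8.59 degrees, less where a joint would pass 70% of its speed; a pose out of reach is approached as far as the arm can. A call with a gripper value outside its range is refused whole. The fingers move at their own pace and stop on an object; "squeeze" is the grip in N (left out, the last holds). Time passes only in rows, so rows that repeat a pose let the fingers close. It gives the time, the measured TCP pose, the force and the opening at its end, in the units of the state.
- observe(): the state, without advancing time (a new reading comes with each control period).
- snapshot(name): name is "side" or "top"; returns the picture (384x512x3 uint8, red, green, blue); there is no depth.
- camera_params(name): a dict with "mtx" (3x3 intrinsics, pixels), "pose" (4x4, takes a point from camera to world coordinates). Camera axes: x right, y up, looking along -z (the intrinsics and any distortion apply to the point x, -y, -z); pixel columns grow to the right and rows downward; lengths in m; the calibration is good to about 2 mm. A picture is of the moment at which its call begins. camera_params takes no time and is no camera call.
- job_done(): hands the job in, once; it reports no verdict.
Trained networks look in the newest picture that a camera, given by its name, has taken for a name from the list of things; names that differ only in an ending like _2 or _b are one class to them, and where a whole thing is asked for, a point or a joint stands for the part that bears it (a point fixed in the world has none). Each returns a list of dicts, best first, with "p" (0 to 1); they miss things now and then, are a little off and sometimes report something else, mostly with a low value. They report only what shows in the picture. A call takes as long as a camera call.
- silhouettes(camera, name): "pixels" (384x512 bool, what is visible of it).
- tip_of(camera, name): "location" ([x, y, z] in m, in the coordinates of the camera as it stood for that picture, good to about 4 mm: a listed point, or the origin of a listed thing).
The state is a dict: "time": time; "joints": joint angles; "qvel": joint speeds; "joint_torque": joint torques, N m; "ee_pos": TCP position; "tool_rot": TCP orientation; "force": force on the tool from outside, world axes, zero at the start; "moment": the same for the moment, N m; "grip_width": opening from 0.0 (shut) to 1.0 (fully open).
Only numpy, scipy, OpenCV 4.12 (cv2) and the standard library are available. Lean on these libraries where they do the work, as an engineer would, in place of code of your own. Each camera call takes 0.05 s, during which the arm holds its last target. There are 200 camera calls.

### The job

Take the hook pick from the rack and, with its tip under the end of the snap ring at the pry slot, ease that end up out of its groove until it rests on the cell's rim; the white cover below is brittle ceramic, so feel your way and do not press hard on it or wrench the ring. Hang the pick back in the slot it came from, then pull the ring out with the fingers and lay it flat in the steel tray, leaving everything else where it stands.

Things in the scene. Friction and masses are not known exactly. Their poses are not given: they have to be found in the camera images.
- cell: Heating cell of a viscometer, fixed: red foot 150 mm across, dark perforated guard, aluminium head 116 mm across, its flat top face (the rim) 125 mm above the bench. Origin on its axis at bench height, z up. In the head: bore 70 mm across with a groove 74 mm across; the groove's upper flank slopes 55 degrees, so a ring drawn up is cammed 2 mm inward. The pry slot is on the cell's own -x side.
- slot (a point): Where the middle of the pry slot meets the bore edge: 35 mm from the cell's axis along the cell's -x, at rim height. The slot is a radial cut 9 mm wide, floor 12 mm below the rim, from 12 to 44 mm from the axis: inside the bore a recess in the ceramic cover, outside a notch in the rim. The wire crosses over it with 4 mm free below.
- cover: White ceramic cover disc in the bore, part of the cell, brittle. Its top is 8 mm below the rim (the ring lies on it); the recess described under slot is cut into it. Origin and axes are those of the cell.
- ring: Split snap ring of round spring wire 4 mm thick, 74 mm across, gap 40 degrees, 40 g. Origin at its centre, z up, axes within 0.05 rad of the cell's; seated, the wire's centre is 6 mm below the rim. On a hook it takes 10 to 25 N up until the end at the slot snaps out of the groove, then 5 to 10 N to carry it over the rim; let down, it springs outward and stays lying on the rim.
- ring_end (a point): Wire centre at the ring's end beside the pry slot: seated, 35 mm from the axis and 8.5 mm to the cell's -y side of the slot's middle line, so the wire crosses the whole slot and 4 mm more. Seated 6 mm below the rim; lying on the rim 2 mm above it and 36 to 44 mm from the axis. Gripped there across the wire, the ring then pulls straight up out of the groove with 10 to 20 N.
- ring_other_end (a point): Centre of the wire at the other end, 40 degrees farther counterclockwise around the gap; seated and not at a slot.
- pick: Hook pick upright in the rack, 70 g: black handle 16 mm square on a collar 30 mm across, steel shank 4 mm thick below. Origin on the axis at the collar's underside, z up; the square part is 6 to 76 mm above it, sides along x, y. The hook, a bar 3 mm thick, reaches 11 mm to the pick's +x. The shank is clamped in a collet: the hook's middle line lies anywhere 27 to 45 mm below the origin.
- rack: Wooden tool rack, fixed, 80 x 250 mm, board top 70 mm above the bench, board 10 mm thick. Origin at the centre of its underside. Three slots 9 mm wide, open to the rack's -x, at y = -75, 0 and 75 mm; each runs from x = -30 to +8 mm. The shank hangs at x = 0, the collar rests on the board; the hook points to the open side and passes the slot straight up.
- awl: Straight pick in a neighbouring rack slot: same handle, no hook. Leave it.
- tray: Flat steel tray, fixed, 200 x 160 mm, walls 22 mm high and 3 mm thick, floor about 3 mm. Origin at the centre of its underside, long side along its x.
- beaker: Glass beaker, bystander.
- oil_bottle: Amber bottle, bystander.
- sample_jar: White jar, bystander.
- chamber: Steel sample tube 19 mm across and 63 mm tall standing on the bench, bystander.
- spindle: Viscometer spindle lying on the bench, bystander.
- hex_key: Hex key lying on the bench, bystander.

How it is judged:
By the outcome, as a careful person would: the job done as asked, in the order asked, and still so for the second after the job is handed in, with the robot touching nothing.
It also fails if it takes over 72 s, if anything falls off the work surface, if the arm or the gripper's body presses on something with over 40 N, if the wrist force passes 120 N, or if a joint passes its speed limit or range.

## Working session

There is one attempt and no reset: what is moved stays moved. The work goes in short steps, Python scripts to look and compute and a tool call to move; the robot and the scene stay as the last step left them, time stands still between calls to the robot, and variables do not carry over. Pictures are saved under pics/ and viewed, about 8 in all and at most 12, crops included, and the job is handed in when it is done.

Besides the shell and the picture viewer there is one more tool, called in YAML: its name, and indented under it one key for each argument. play_rows: Moves the arm, as the interface text tells. Its arguments: {"type":"object","properties":{"series":{"type":"array","items":{"type":"object","properties":{"claw":{"type":"number"},"x":{"type":"number"},"y":{"type":"number"},"z":{"type":"number"},"yaw":{"type":"number"}}}},"squeeze":{"type":"number"}},"required":["series"]}

```bash
ls; mkdir -p pics; cat > h.py <<'E'
from station import *
import numpy as np, cv2
def w(cam,p):
    T=np.array(camera_params(cam)["pose"]); return T[:3,:3]@np.array(p)+T[:3,3]
def proj(cam,P):
    c=camera_params(cam); T=np.linalg.inv(np.array(c["pose"])); q=T[:3,:3]@np.array(P)+T[:3,3]
    v=np.array(c["mtx"])@np.array([q[0],-q[1],-q[2]]); return v[:2]/v[2]
def ray(cam,uv,z):
    c=camera_params(cam); T=np.array(c["pose"]); d=np.linalg.inv(np.array(c["mtx"]))@np.array([uv[0],uv[1],1.])
    d=T[:3,:3]@(d*[1,-1,-1]); o=T[:3,3]; return o+d*(z-o[2])/d[2]
def find(cam,n):
    r=tip_of(cam,n); return [(np.round(w(cam,a["location"]),4).tolist(),round(a["p"],2)) for a in r[:3]]
E
python3 - <<'E'
from h import *
for c in("side","top"):
    i=snapshot(c); cv2.imwrite(f"pics/{c}0.png",cv2.cvtColor(i,cv2.COLOR_RGB2BGR))
    p=camera_params(c); print(c,np.round(p["pose"],3).tolist(),np.round(p["mtx"],1).tolist(),list(p))
    for n in["cell","slot","ring","ring_end","ring_other_end","pick","rack","awl","tray"]: print(n,find(c,n))
s=observe(); print(s)
E
```

```text
pics
side [[0.747, 0.505, -0.432, 0.187], [-0.664, 0.565, -0.489, -0.46], [-0.003, 0.652, 0.758, 0.842], [0.0, 0.0, 0.0, 1.0]] [[430.9, 0.0, 252.1], [0.0, 430.9, 187.0], [0.0, 0.0, 1.0]] ['mtx', 'pose']
cell [([0.5552, -0.0425, -0.0026], 0.87)]
slot [([0.5213, -0.0441, 0.1254], 0.85), ([0.7065, 0.2006, 0.0026], 0.6), ([0.4668, -0.2279, 0.0691], 0.35)]
ring [([0.6827, -0.3052, -0.0028], 0.63), ([0.4611, -0.2281, 0.0698], 0.45), ([0.5568, -0.0452, 0.1181], 0.42)]
ring_end []
ring_other_end [([0.5543, -0.0431, 0.0028], 0.58)]
pick [([0.4592, 0.2752, -0.0014], 0.64), ([0.468, -0.3015, 0.0677], 0.57), ([0.6832, 0.0761, -0.0035], 0.34)]
rack [([0.4693, -0.2989, -0.0021], 0.77)]
awl [([0.4642, -0.2278, 0.0684], 0.82)]
tray [([0.4571, 0.2753, -0.0022], 0.92), ([0.719, -0.176, -0.0026], 0.69)]
top [[-0.022, 0.983, -0.183, 0.384], [-1.0, -0.023, -0.005, 0.029], [-0.009, 0.183, 0.983, 1.206], [0.0, 0.0, 0.0, 1.0]] [[494.0, 0.0, 262.5], [0.0, 494.0, 191.3], [0.0, 0.0, 1.0]] ['mtx', 'pose']
cell [([0.5512, -0.0496, -0.0022], 0.97), ([0.5204, -0.0501, 0.1257], 0.66)]
slot [([0.5182, -0.0485, 0.126
[... 348 characters left out ...]
8e+01, -4.42603203e-04,
        9.07573278e+01, -2.16368605e+00]), 'qvel': array([-0.03128541, -0.1082217 , -0.0155812 ,  0.0569568 ,  0.0903518 ,
        0.02119711]), 'joint_torque': array([ 9.56783551e-04, -7.31737089e+01, -6.32656074e+01, -7.17886132e-05,
        1.18937119e-04,  1.44125795e-05]), 'ee_pos': array([0.24084129, 0.63057483, 0.23132755]), 'tool_rot': array([[ 3.56818918e-01,  9.34173570e-01,  1.32032813e-05],
       [ 9.34173570e-01, -3.56818918e-01,  1.12886852e-05],
       [ 1.52567719e-05,  8.30614003e-06, -1.00000000e+00]]), 'force': array([-0.19263542, -0.11011639, -0.34361863]), 'moment': array([-0.03011321,  0.01732896,  0.03523277]), 'grip_width': 1.0019090427947221}
```

```bash
python3 - <<'E'
import cv2,numpy as np
a=cv2.imread("pics/side0.png");b=cv2.imread("pics/top0.png")
cv2.imwrite("pics/both.png",np.vstack([a,b])[:, :] if 0 else cv2.resize(np.hstack([a,b]),(800,300)))
cv2.imwrite("pics/s_big.png",cv2.resize(a,(800,600),interpolation=cv2.INTER_CUBIC))
cv2.imwrite("pics/t_big.png",cv2.resize(b,(800,600),interpolation=cv2.INTER_CUBIC))
E
```

```text
(no output)
```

View pics/s_big.png

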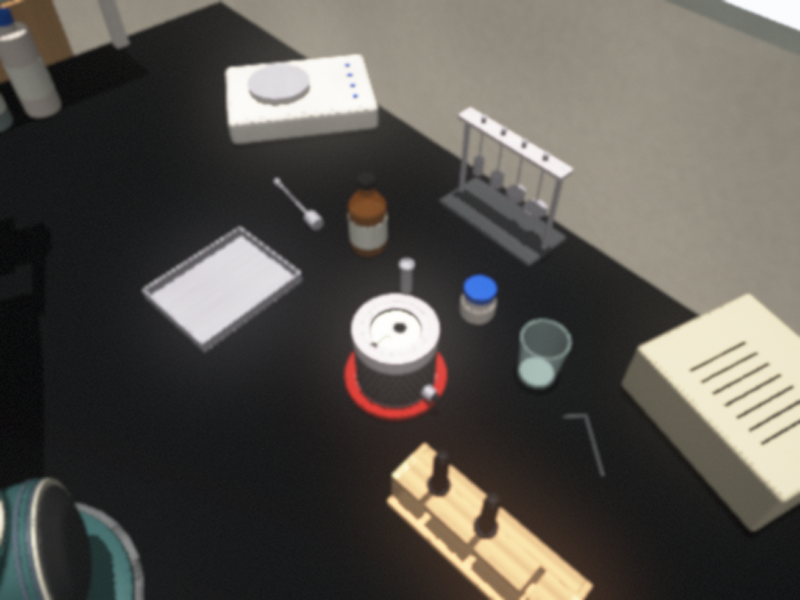

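View pics/t_big.png

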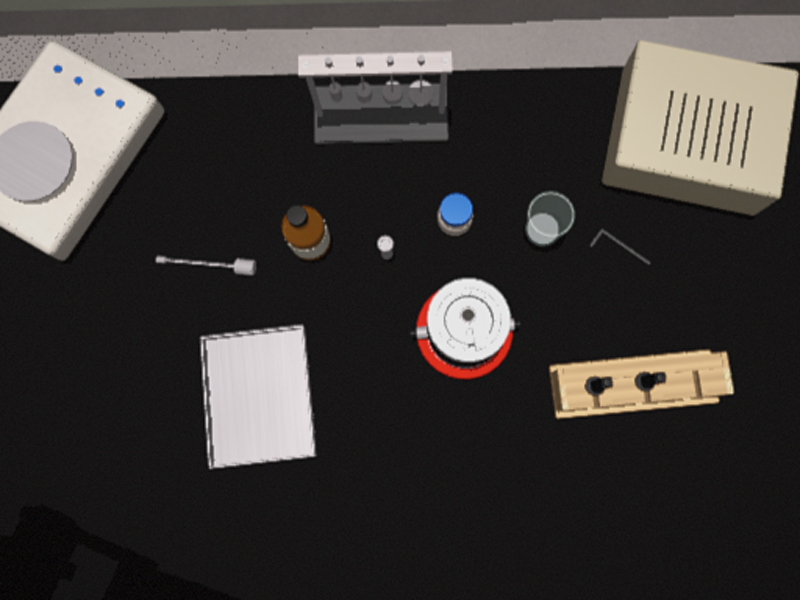

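The side view shows the cell at about (396,340), the tray at (220,287), and the rack at lower right with two handles at (440,470) and (487,515). The top view shows the same layout: cell head (468,320), tray (258,396), handles (597,385) and (648,380). Next I'll zoom in on the rack and cell.

```bash
python3 - <<'E'
from h import *
a=cv2.imread("pics/side0.png");b=cv2.imread("pics/top0.png")
def cr(i,u,v,s,W=400,H=300):
    w=W//s;h=H//s; return cv2.resize(i[v-h//2:v-h//2+h,u-w//2:u-w//2+w],(W,H),interpolation=cv2.INTER_CUBIC)
cv2.imwrite("pics/zoom.png",np.vstack([np.hstack([cr(a,298,325,4),cr(b,404,245,4)]),np.hstack([cr(a,252,215,6),cr(b,299,206,6)])]))
m=None
for c in("side","top"):
    snapshot(c)
    for n in("pick","awl","rack","tray","cell","ring","cover"):
        for r in silhouettes(c,n)[:2]:
            ys,xs=np.nonzero(r["pixels"]); print(c,n,round(r["p"],2),len(xs),xs.mean().round(1),ys.mean().round(1),xs.min(),xs.max(),ys.min(),ys.max())
            if n in("rack","tray"): 
                print(cv2.minAreaRect(np.c_[xs,ys].astype(np.float32)))
E
```

```text
side pick 0.78 344 312.4 330.4 304 320 315 344
side awl 0.66 298 281.6 303.5 274 287 288 316
side rack 0.78 5344 308.0 343.9 249 379 283 383
((309.2455749511719, 346.338623046875), (144.90724182128906, 49.77817916870117), 40.29214859008789)
side rack 0.28 934 235.1 139.0 224 247 110 162
((234.7551727294922, 136.06207275390625), (52.56779479980469, 22.09010124206543), 85.2363510131836)
side tray 0.55 4108 142.2 183.4 93 192 146 222
((142.8074188232422, 181.7289581298828), (54.72434997558594, 88.68305206298828), 54.605201721191406)
side cell 0.66 4219 253.3 228.8 222 285 188 269
side ring 0.56 50 249.7 200.7 239 264 197 220
side cover 0.57 614 253.2 210.2 238 268 198 222
side cover 0.3 5287 307.9 344.0 249 378 284 383
top pick 0.75 3101 297.5 210.6 263 332 179 242
top pick 0.69 419 291.2 137.3 281 301 125 149
top awl 0.51 154 382.4 246.4 375 391 241 253
top rack 0.86 3385 410.1 245.2 352 468 225 267
((410.30194091796875, 244.75460815429688), (34.79170227050781, 115.0917739868164), 83.74596405029297)
top tray 0.97 5817 164.6 253.8 129 201 208 298
((163.8605499267578, 253.52850341796875), (85.42062377929688, 71.42422485351562), 83.21102905273438)
top cell 0.69 3127 297.3 210.6 263 331 179 242
top cover 0.96 713 299.6 205.3 285 314 191 220
```

View pics/zoom.png

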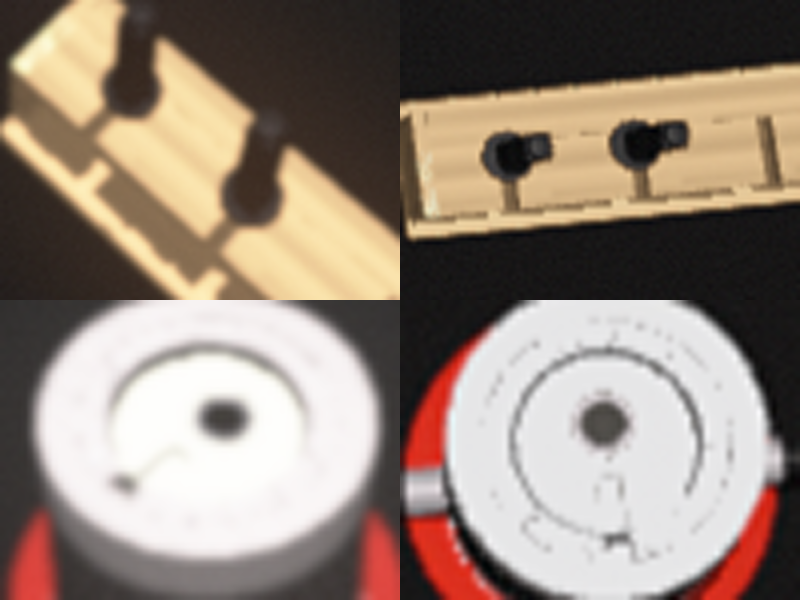

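The zoom shows two handles, in the rack's y=+75 and y=0 slots. The networks call the one at 0 the pick and the one at +75 the awl. The slot's dark spot is at zoom (615,540) in the top view and (123,483) in the side view. Next I'll fit the rim and slot more precisely.

```bash
cat > fit.py <<'E'
from h import *
from scipy.optimize import minimize
from scipy.ndimage import map_coordinates,gaussian_filter
t=np.linspace(0,2*np.pi,180,endpoint=False)
def P(cam,pts):
    c=camera_params(cam);T=np.linalg.inv(np.array(c["pose"]));q=pts@T[:3,:3].T+T[:3,3]
    v=(q*[1,-1,-1])@np.array(c["mtx"]).T; return v[:,:2]/v[:,2:]
def samp(g,uv): return map_coordinates(g,[uv[:,1],uv[:,0]],order=1)
def circ(x,y,r,z): return np.c_[x+r*np.cos(t),y+r*np.sin(t),0*t+z]
E
python3 - <<'E'
from fit import *
for cam in("top","side"):
    g=gaussian_filter(cv2.cvtColor(cv2.imread(f"pics/{cam}0.png"),cv2.COLOR_BGR2GRAY).astype(float),.6)
    b=(-1e9,)
    for x in np.arange(.540,.570,.0005):
        for y in np.arange(-.060,-.035,.0005):
            s=np.mean(np.clip(samp(g,P(cam,circ(x,y,.0565,.125)))-samp(g,P(cam,circ(x,y,.0605,.125))),0,80))
            if s>b[0]: b=(s,x,y)
    print(cam,"rim",b)
    _,x,y=b
    # slot: darkness profile vs angle at radius 35 & 40
    th=np.radians(np.arange(150,216,2))
    for r,z in((.031,.117),(.038,.123),(.041,.12)):
        v=samp(g,P(cam,np.c_[x+r*np.cos(th),y+r*np.sin(th),0*th+z])); print(r,v.round(0).astype(int).tolist())
    for h in(.117,.122):
        s={"top":(299-33+(615-400)/6,206-25+(540-300)/6),"side":(252-33+123/6,215-25+(483-300)/6)}[cam]
        q=ray(cam,s,h)-[x,y,0]; print("dark",q.round(4),np.degrees(np.arctan2(q[1],q[0])))
    # tray, rack corners
snapshot("top")
for n,z in(("rack",.07),("tray",.022)):
    m=silhouettes("top",n)[0]["pixels"]; ys,xs=np.nonzero(m)
    W=np.array([ray("top",(u,v),z)[:2] for u,v in zip(xs,ys)]); print(n,cv2.minAreaRect((W*1000).astype(np.float32)))
print(observe()["time"])
E
```

```text
Traceback (most recent call last):
  File "fit.py", line 6, in P
    c=camera_params(cam);T=np.linalg.inv(np.array(c["pose"]));q=pts@T[:3,:3].T+T[:3,3]
ValueError: time passes only in moves, steps and waits
```

```bash
cat > cams.py <<'E'
import station,functools
camera_params=functools.lru_cache(None)(station.camera_params)
E
sed -i 's/^import numpy/from cams import camera_params\nimport numpy/' h.py
cat > f1.py <<'E'
from fit import *
for cam in("top","side"):
    g=gaussian_filter(cv2.cvtColor(cv2.imread(f"pics/{cam}0.png"),cv2.COLOR_BGR2GRAY).astype(float),.6)
    b=(-1e9,)
    for x in np.arange(.540,.570,.0005):
        for y in np.arange(-.060,-.035,.0005):
            s=np.mean(np.clip(samp(g,P(cam,circ(x,y,.0565,.125)))-samp(g,P(cam,circ(x,y,.0605,.125))),0,80))
            if s>b[0]: b=(s,x,y)
    print(cam,"rim",b)
    _,x,y=b
    th=np.radians(np.arange(150,216,2))
    for r,z in((.031,.117),(.038,.123),(.041,.12)):
        v=samp(g,P(cam,np.c_[x+r*np.cos(th),y+r*np.sin(th),0*th+z])); print(r,v.round(0).astype(int).tolist())
    for h in(.117,.122):
        s={"top":(299-33+(615-400)/6,206-25+(540-300)/6),"side":(252-33+123/6,215-25+(483-300)/6)}[cam]
        q=ray(cam,s,h)-[x,y,0]; print("dark",q.round(4),np.degrees(np.arctan2(q[1],q[0])))
snapshot("top")
for n,z in(("rack",.07),("tray",.022)):
    m=silhouettes("top",n)[0]["pixels"]; ys,xs=np.nonzero(m)
    W=np.array([ray("top",(u,v),z)[:2] for u,v in zip(xs,ys)]); print(n,cv2.minAreaRect((W*1000).astype(np.float32)))
print(observe()["time"])
E
python3 f1.py
```

```text
top rim (np.float64(78.7125225773245), np.float64(0.5539999999999985), np.float64(-0.046999999999999986))
0.031 [213, 214, 214, 214, 215, 217, 218, 218, 217, 217, 219, 221, 219, 217, 213, 210, 208, 207, 203, 199, 199, 200, 208, 217, 223, 227, 229, 230, 230, 230, 229, 230, 230]
0.038 [228, 228, 229, 229, 228, 228, 228, 227, 225, 225, 224, 222, 210, 196, 180, 175, 184, 187, 187, 184, 183, 190, 205, 222, 226, 228, 229, 230, 230, 230, 230, 230, 230]
0.041 [227, 228, 230, 230, 230, 230, 229, 228, 225, 223, 220, 224, 226, 225, 224, 225, 229, 230, 228, 222, 210, 200, 211, 218, 219, 219, 221, 225, 228, 228, 228, 228, 229]
dark [-0.0361 -0.0039  0.117 ] -173.8391804545695
dark [-0.0367 -0.0035  0.122 ] -174.507588784971
side rim (np.float64(73.53839623023775), np.float64(0.5554999999999983), np.float64(-0.043999999999999984))
0.031 [249, 249, 249, 250, 250, 251, 250, 249, 248, 242, 238, 233, 225, 222, 221, 223, 230, 235, 241, 246, 248, 250, 250, 250, 250, 250, 250, 250, 250, 250, 250, 250, 250]
0.038 [245, 245, 246, 246, 246, 246, 246, 246, 245, 244, 239, 232, 219, 202, 187, 174, 167, 170, 181, 196, 214, 230, 239, 245, 247, 248, 248, 248, 248, 249, 249, 249, 249]
0.041 [246, 247, 248, 248, 247, 247, 246, 245, 243, 239, 233, 224, 212, 204, 200, 198, 202, 208, 215, 223, 232, 238, 243, 245, 245, 245, 244, 244, 245, 246, 247, 247, 246]
dark [-0.0361  0.0007  0.117 ] 178.88865120972122
dark [-0.0384 -0.0022  0.122 ] -176.75954199163434
rack ((561.35400390625, -50.313507080078125), (67.47899627685547, 65.88422393798828), 88.64664459228516)
tray ((460.4176330566406, 272.2131652832031), (204.34580993652344, 165.54144287109375), 5.845095634460449)
1.95
```

```bash
cat >> h.py <<'E'
def to(x,y,z,ang=None):
    s=observe(); R=np.array(s["tool_rot"]); d=R.T@(np.array([x,y,z])-s["ee_pos"])*100
    a=np.degrees(np.arctan2(R[1,0],R[0,0])); yw=0 if ang is None else -((ang-a+180)%360-180)
    return d.round(2).tolist(),round(yw,2)
def st():
    s=observe(); R=np.array(s["tool_rot"]); print(round(s["time"],2),np.round(s["ee_pos"],4),"ang",round(np.degrees(np.arctan2(R[1,0],R[0,0])),2),"F",np.round(s["force"],2),"M",np.round(s["moment"],2),"g",round(s["grip_width"],3))
E
python3 - <<'E'
from fit import *
m=max((r["pixels"] for r in silhouettes("top","rack")),key=lambda m:np.nonzero(m)[1].mean())
ys,xs=np.nonzero(m);W=np.array([ray("top",(u,v),.065)[:2] for u,v in zip(xs,ys)]); print(cv2.minAreaRect((W*1000).astype(np.float32)))
print(to(.467,-.302,.2,-84), to(.45,.1,.24,-84))
E
```

```text
((562.1334838867188, -50.66237258911133), (67.77606964111328, 66.17424011230469), 88.64665222167969)
([-79.05, 54.4, 3.13], np.float64(153.1)) ([-42.11, 38.47, -0.87], np.float64(153.1))
```

play_rows:
  series:
    - {"x": -42, "y": 38, "z": -0.5, "yaw": 80, "claw": 5}
    - {"x": -42, "y": 38, "z": -0.5, "yaw": 80}
    - {"x": -42, "y": 38, "z": -0.5, "yaw": 80}
    - {"x": -42, "y": 38, "z": -0.5, "yaw": 80}
    - {"x": -42, "y": 38, "z": -0.5, "yaw": 80}
    - {"x": -42, "y": 38, "z": -0.5, "yaw": 80}
    - {"x": -42, "y": 38, "z": -0.5, "yaw": 80}
    - {"x": -42, "y": 38, "z": -0.5, "yaw": 80}
    - {"x": -42, "y": 38, "z": -0.5, "yaw": 80}
    - {"x": -79, "y": 54.4, "z": 3.1, "yaw": 153}
    - {"x": -79, "y": 54.4, "z": 3.1, "yaw": 153}
    - {"x": -79, "y": 54.4, "z": 3.1, "yaw": 153}
    - {"x": -79, "y": 54.4, "z": 3.1, "yaw": 153}
    - {"x": -79, "y": 54.4, "z": 3.1, "yaw": 153}
    - {"x": -79, "y": 54.4, "z": 3.1, "yaw": 153}
    - {"x": -79, "y": 54.4, "z": 3.1, "yaw": 153}
    - {"x": -79, "y": 54.4, "z": 3.1, "yaw": 153}
    - {"x": -79, "y": 54.4, "z": 3.1, "yaw": 153}
    - {"x": -79, "y": 54.4, "z": 3.1, "yaw": 153}
    - {"x": -79, "y": 54.4, "z": 3.1, "yaw": 153}

```text
$.series[1]: bad value
```

play_rows:
  series:
    - {"x": -42, "y": 38, "z": -0.5, "yaw": 80, "claw": 5}
    - {"x": -42, "y": 38, "z": -0.5, "yaw": 80, "claw": 5}
    - {"x": -42, "y": 38, "z": -0.5, "yaw": 80, "claw": 5}
    - {"x": -42, "y": 38, "z": -0.5, "yaw": 80, "claw": 5}
    - {"x": -42, "y": 38, "z": -0.5, "yaw": 80, "claw": 5}
    - {"x": -42, "y": 38, "z": -0.5, "yaw": 80, "claw": 5}
    - {"x": -42, "y": 38, "z": -0.5, "yaw": 80, "claw": 5}
    - {"x": -42, "y": 38, "z": -0.5, "yaw": 80, "claw": 5}
    - {"x": -42, "y": 38, "z": -0.5, "yaw": 80, "claw": 5}
    - {"x": -79, "y": 54.4, "z": 3.1, "yaw": 153, "claw": 5}
    - {"x": -79, "y": 54.4, "z": 3.1, "yaw": 153, "claw": 5}
    - {"x": -79, "y": 54.4, "z": 3.1, "yaw": 153, "claw": 5}
    - {"x": -79, "y": 54.4, "z": 3.1, "yaw": 153, "claw": 5}
    - {"x": -79, "y": 54.4, "z": 3.1, "yaw": 153, "claw": 5}
    - {"x": -79, "y": 54.4, "z": 3.1, "yaw": 153, "claw": 5}
    - {"x": -79, "y": 54.4, "z": 3.1, "yaw": 153, "claw": 5}
    - {"x": -79, "y": 54.4, "z": 3.1, "yaw": 153, "claw": 5}
    - {"x": -79, "y": 54.4, "z": 3.1, "yaw": 153, "claw": 5}
    - {"x": -79, "y": 54.4, "z": 3.1, "yaw": 153, "claw": 5}
    - {"x": -79, "y": 54.4, "z": 3.1, "yaw": 153, "claw": 5}

```text
time: 4.0
ee_pos: [0.4668, -0.3052, 0.1995]
tool_rot: [[0.103, -0.995, -0.001], [-0.995, -0.103, -0.0], [-0.0, 0.001, -1.0]]
force: [-0.3, 0.6, -0.3]
grip_width: 0.585
```

```bash
python3 - <<'E'
from h import *
st(); print(to(.467,-.302,.091,-84))
snapshot("side"); print(find("side","pick"),find("side","awl"))
snapshot("top"); print(find("top","pick"),find("top","awl"),find("top","rack"))
E
```

```text
4.0 [ 0.4668 -0.3052  0.1995] ang -84.07 F [-0.28  0.56 -0.35] M [ 0.05 -0.03 -0.02] g 0.585
([-0.31, -0.07, 10.85], np.float64(-0.07))
[([0.4685, -0.2993, 0.0687], 0.84), ([0.5563, -0.0459, 0.1149], 0.5), ([0.6834, -0.3047, -0.0036], 0.49)] [([0.4645, -0.2291, 0.0707], 0.63)]
[([0.4656, -0.3026, 0.0748], 0.63), ([0.6854, -0.311, -0.0042], 0.57)] [([0.5587, -0.0499, 0.119], 0.71), ([0.4547, -0.2334, 0.0726], 0.44)] [([0.468, -0.3051, 0.0009], 0.69)]
```

play_rows:
  series:
    - {"x": -0.3, "y": 0, "z": 4, "yaw": 0, "claw": 5}
    - {"x": -0.3, "y": 0, "z": 7, "yaw": 0, "claw": 5}
    - {"x": -0.3, "y": 0, "z": 9, "yaw": 0, "claw": 5}
    - {"x": -0.3, "y": 0, "z": 10.8, "yaw": 0, "claw": 5}
    - {"x": -0.3, "y": 0, "z": 10.8, "yaw": 0, "claw": 5}
    - {"x": -0.3, "y": 0, "z": 10.8, "yaw": 0, "claw": 1}
    - {"x": -0.3, "y": 0, "z": 10.8, "yaw": 0, "claw": 1}
    - {"x": -0.3, "y": 0, "z": 10.8, "yaw": 0, "claw": 1}
    - {"x": -0.3, "y": 0, "z": 10.8, "yaw": 0, "claw": 1}
    - {"x": -0.3, "y": 0, "z": 10.8, "yaw": 0, "claw": 1}
  squeeze: 60

```text
time: 5.35
ee_pos: [0.4674, -0.2993, 0.0937]
tool_rot: [[0.106, -0.994, 0.002], [-0.994, -0.106, -0.002], [0.003, -0.002, -1.0]]
force: [0.4, -5.4, 2.6]
grip_width: 0.181
```

```bash
python3 -c "
from h import *
st()"
```

```text
5.35 [ 0.4674 -0.2993  0.0937] ang -83.9 F [ 0.42 -5.36  2.57] M [-1.04 -0.11  0.01] g 0.181
```

play_rows:
  series:
    - {"x": 0, "y": 0, "z": -1, "yaw": 0, "claw": 1}
    - {"x": 0, "y": 0, "z": -2, "yaw": 0, "claw": 1}
    - {"x": 0, "y": 0, "z": -4, "yaw": 0, "claw": 1}
    - {"x": 0, "y": 0, "z": -7, "yaw": 0, "claw": 1}
    - {"x": 0, "y": 0, "z": -11, "yaw": 0, "claw": 1}
    - {"x": 0, "y": 0, "z": -15, "yaw": 0, "claw": 1}
    - {"x": 0, "y": 0, "z": -15, "yaw": 0, "claw": 1}
    - {"x": 0, "y": 0, "z": -15, "yaw": 0, "claw": 1}
  squeeze: 90

```text
time: 6.15
ee_pos: [0.467, -0.2985, 0.2433]
tool_rot: [[0.106, -0.994, 0.002], [-0.994, -0.106, -0.001], [0.001, -0.001, -1.0]]
force: [0.3, 0.0, -1.2]
grip_width: 0.175
```

```bash
python3 - <<'E'
from h import *
st(); o=[]
p=observe()["ee_pos"]
for c in("side","top"):
    i=snapshot(c); g=cv2.cvtColor(i,cv2.COLOR_RGB2BGR); cv2.imwrite(f"pics/{c}1.png",g)
    u,v=proj(c,p-[0,0,.04]); print(c,u,v,find(c,"pick"),find(c,"awl"))
    u=int(u);v=int(v); k=g[max(v-37,0):v+38,u-25:u+25]; o.append(cv2.resize(cv2.convertScaleAbs(k,alpha=1.6,beta=10),(400,600),interpolation=cv2.INTER_CUBIC))
cv2.imwrite("pics/hook.png",np.hstack(o))
E
```

```text
6.15 [ 0.467  -0.2985  0.2433] ang -83.9 F [ 0.3   0.   -1.15] M [-0.04 -0.02  0.  ] g 0.175
side 317.59667374716946 303.0443248308413 [([0.4673, -0.2959, 0.2183], 0.69)] [([0.4646, -0.2287, 0.0702], 0.62)]
top 428.16335110405925 237.91103308016613 [] [([0.458, -0.2322, 0.0712], 0.49)]
```

View pics/hook.png

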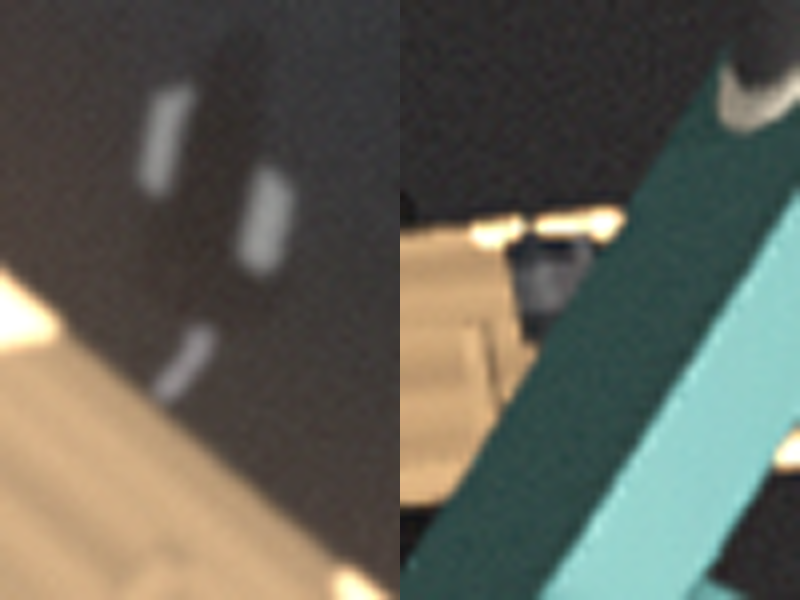

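The held tool sits between the bright fingertips, with a lit shank and hook at (205,330)-(160,400) slanting toward the hook side. That fits the hook pick. Next I'll move over the slot recess.

```bash
python3 -c "
from h import *
print(to(.5368,-.0466,.222,-86.5))"
```

```text
([-24.29, -9.65, 1.94], np.float64(2.6))
```

play_rows:
  series:
    - {"x": -6, "y": -2.4, "z": 0, "yaw": 1, "claw": 1}
    - {"x": -12, "y": -4.8, "z": 0, "yaw": 1.5, "claw": 1}
    - {"x": -17, "y": -7, "z": 0, "yaw": 2, "claw": 1}
    - {"x": -21, "y": -8.5, "z": 1, "yaw": 2.5, "claw": 1}
    - {"x": -23.5, "y": -9.3, "z": 1.5, "yaw": 2.6, "claw": 1}
    - {"x": -24.3, "y": -9.65, "z": 1.9, "yaw": 2.6, "claw": 1}
    - {"x": -24.3, "y": -9.65, "z": 1.9, "yaw": 2.6, "claw": 1}
    - {"x": -24.3, "y": -9.65, "z": 1.9, "yaw": 2.6, "claw": 1}

```text
time: 7.25
ee_pos: [0.5369, -0.0471, 0.2231]
tool_rot: [[0.061, -0.998, -0.001], [-0.998, -0.061, -0.0], [0.0, 0.001, -1.0]]
force: [0.5, -0.3, -0.9]
grip_width: 0.178
```

```bash
python3 - <<'E'
from h import *
st(); o=[]
p=observe()["ee_pos"]
for c in("side","top"):
    i=snapshot(c); g=cv2.cvtColor(i,cv2.COLOR_RGB2BGR); cv2.imwrite(f"pics/{c}2.png",g)
    u,v=proj(c,p-[0,0,.06]); print(c,u,v,find(c,"pick"),find(c,"slot"))
    u=int(u);v=int(v); k=g[max(v-37,0):v+38,u-25:u+25]; o.append(cv2.resize(cv2.convertScaleAbs(k,alpha=1,beta=0),(400,600),interpolation=cv2.INTER_CUBIC))
    print(u-25,v-37)
cv2.imwrite("pics/hook2.png",np.hstack(o))
E
```

```text
7.25 [ 0.5369 -0.0471  0.2231] ang -86.48 F [ 0.51 -0.27 -0.87] M [-0.08  0.   -0.01] g 0.178
side 246.74780902763777 203.39702889139636 [([0.5379, -0.0462, 0.1986], 0.63)] [([0.5186, -0.051, 0.124], 0.87), ([0.6831, 0.0789, -0.0033], 0.54)]
221 166
top 301.22081028886754 209.51502963473538 [([0.7193, -0.1803, 0.0043], 0.4)] [([0.5189, -0.0506, 0.1233], 0.66)]
276 172
```

View pics/hook2.png

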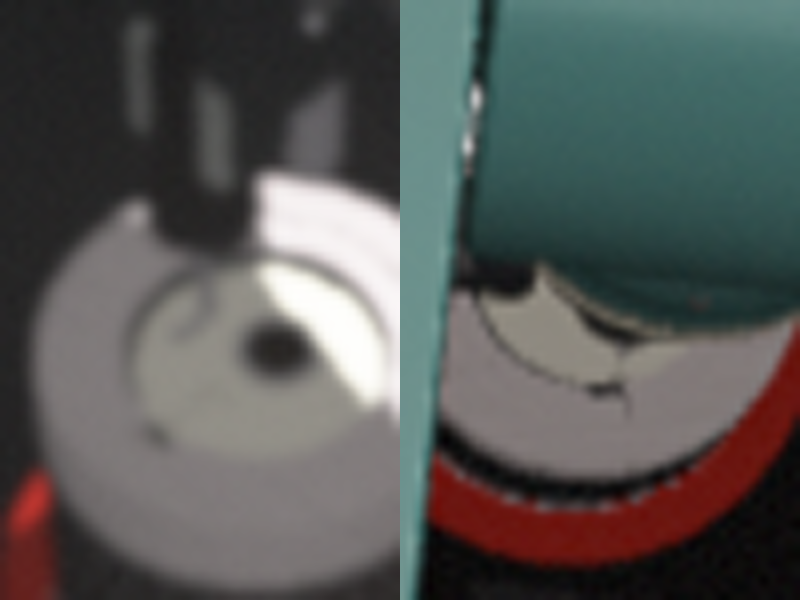

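The hook shows faintly in the side crop, with the shank ending near (205,325) and the tip near (178,333). It sits over the recess side of the cover, and the slot's dark mark is at (153,435). Next I'll descend by feel.

play_rows:
  series:
    - {"x": 0, "y": 0, "z": 1.5, "yaw": 0, "claw": 1}
    - {"x": 0, "y": 0, "z": 2.5, "yaw": 0, "claw": 1}
    - {"x": 0, "y": 0, "z": 2.9, "yaw": 0, "claw": 1}
    - {"x": 0, "y": 0, "z": 3.2, "yaw": 0, "claw": 1}
    - {"x": 0, "y": 0, "z": 3.4, "yaw": 0, "claw": 1}
    - {"x": 0, "y": 0, "z": 3.4, "yaw": 0, "claw": 1}
    - {"x": 0, "y": 0, "z": 3.4, "yaw": 0, "claw": 1}

```text
time: 8.25
ee_pos: [0.5371, -0.0466, 0.1896]
tool_rot: [[0.061, -0.998, 0.0], [-0.998, -0.061, -0.0], [0.0, -0.0, -1.0]]
force: [0.7, -0.3, -0.6]
grip_width: 0.172
```

```bash
cat > look.py <<'E'
from h import *
import sys
n=sys.argv[1]; st(); p=observe()["ee_pos"]
i=snapshot("side"); g=cv2.cvtColor(i,cv2.COLOR_RGB2BGR); cv2.imwrite(f"pics/s_{n}.png",g)
u,v=proj("side",np.array([.53,-.047,.122])); u=int(u);v=int(v); k=g[v-25:v+25,u-33:u+33]; print(u-33,v-25)
cv2.imwrite(f"pics/c_{n}.png",cv2.resize(cv2.convertScaleAbs(k,alpha=1.3,beta=0),(792,600),interpolation=cv2.INTER_CUBIC))
E
python3 look.py a
```

```text
8.25 [ 0.5371 -0.0466  0.1896] ang -86.5 F [ 0.67 -0.27 -0.56] M [0.03 0.02 0.09] g 0.172
211 192
```

View pics/c_a.png

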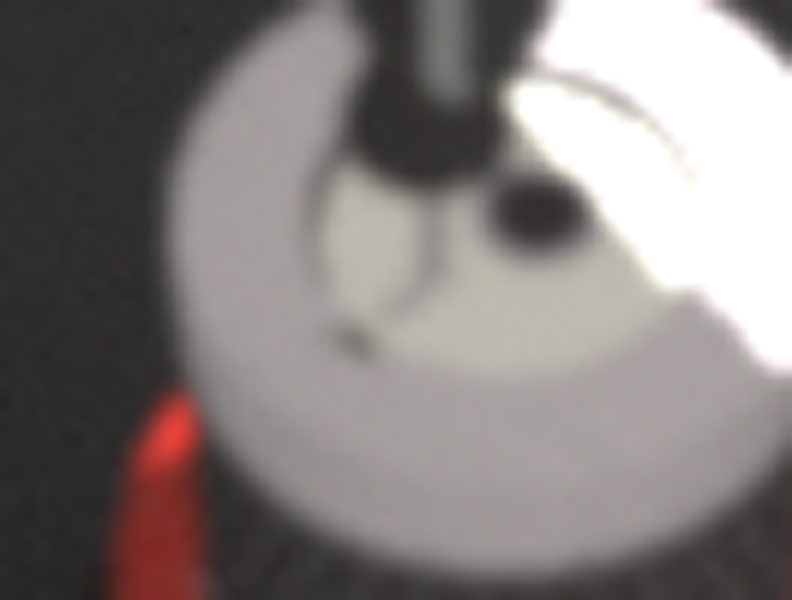

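The view is clear: the shank runs (432,180)→(430,280), the hook tip is at about (395,308), and it points at the slot mark (355,342).

```bash
python3 -c "
from h import *
for z in(.115,.12,.125,.13): print(z,proj('side',[.5371,-.0466,z]).round(1),proj('side',[.5371-.011,-.0473,z]).round(1))"
```

```text
0.115 [246.9 217.5] [243.2 220.5]
0.12 [246.9 216. ] [243.2 219.1]
0.125 [246.9 214.6] [243.1 217.6]
0.13 [246.9 213.1] [243.1 216.2]
```

play_rows:
  series:
    - {"x": 0, "y": 0, "z": 0.1, "yaw": 0, "claw": 1}
    - {"x": 0, "y": 0, "z": 0.2, "yaw": 0, "claw": 1}
    - {"x": 0, "y": 0, "z": 0.3, "yaw": 0, "claw": 1}
    - {"x": 0, "y": 0, "z": 0.3, "yaw": 0, "claw": 1}

```text
time: 8.7
ee_pos: [0.5369, -0.0466, 0.1861]
tool_rot: [[0.061, -0.998, -0.0], [-0.998, -0.061, 0.0], [-0.0, 0.0, -1.0]]
force: [-0.1, -0.1, -1.0]
grip_width: 0.173
```

play_rows:
  series:
    - {"x": 0, "y": 0, "z": 0.1, "yaw": 0, "claw": 1}
    - {"x": 0, "y": 0, "z": 0.2, "yaw": 0, "claw": 1}
    - {"x": 0, "y": 0, "z": 0.2, "yaw": 0, "claw": 1}

```text
time: 9.0
ee_pos: [0.5369, -0.0466, 0.1841]
tool_rot: [[0.061, -0.998, -0.0], [-0.998, -0.061, 0.0], [-0.0, 0.0, -1.0]]
force: [0.5, 0.0, -0.5]
grip_width: 0.173
```

play_rows:
  series:
    - {"x": 0, "y": 0, "z": 0.1, "yaw": 0, "claw": 1}
    - {"x": 0, "y": 0, "z": 0.15, "yaw": 0, "claw": 1}
    - {"x": 0, "y": 0, "z": 0.15, "yaw": 0, "claw": 1}

```text
time: 9.3
ee_pos: [0.537, -0.0466, 0.1827]
tool_rot: [[0.061, -0.998, -0.0], [-0.998, -0.061, 0.0], [-0.0, 0.0, -1.0]]
force: [-0.2, 0.0, -0.1]
grip_width: 0.174
```

play_rows:
  series:
    - {"x": 0, "y": 0, "z": 0.1, "yaw": 0, "claw": 1}
    - {"x": 0, "y": 0, "z": 0.1, "yaw": 0, "claw": 1}

```text
time: 9.5
ee_pos: [0.537, -0.0466, 0.1817]
tool_rot: [[0.061, -0.998, -0.0], [-0.998, -0.061, 0.0], [-0.0, 0.0, -1.0]]
force: [0.5, -0.4, -1.5]
grip_width: 0.175
```

play_rows:
  series:
    - {"x": 0, "y": 0, "z": 0.1, "yaw": 0, "claw": 1}
    - {"x": 0, "y": 0, "z": 0.1, "yaw": 0, "claw": 1}

```text
time: 9.7
ee_pos: [0.5369, -0.0466, 0.1806]
tool_rot: [[0.061, -0.998, -0.0], [-0.998, -0.061, 0.0], [-0.0, 0.0, -1.0]]
force: [-0.3, -0.0, -0.5]
grip_width: 0.177
```

play_rows:
  series:
    - {"x": 0, "y": 0, "z": 0.1, "yaw": 0, "claw": 1}
    - {"x": 0, "y": 0, "z": 0.1, "yaw": 0, "claw": 1}

```text
time: 9.9
ee_pos: [0.537, -0.0466, 0.1797]
tool_rot: [[0.061, -0.998, -0.0], [-0.998, -0.061, 0.0], [-0.0, 0.0, -1.0]]
force: [0.2, -0.3, -0.2]
grip_width: 0.178
```

play_rows:
  series:
    - {"x": 0, "y": 0, "z": 0.1, "yaw": 0, "claw": 1}
    - {"x": 0, "y": 0, "z": 0.1, "yaw": 0, "claw": 1}

```text
time: 10.1
ee_pos: [0.537, -0.0466, 0.1786]
tool_rot: [[0.061, -0.998, -0.0], [-0.998, -0.061, 0.0], [-0.0, 0.0, -1.0]]
force: [0.5, 0.2, -1.5]
grip_width: 0.173
```

```bash
python3 look.py b
```

```text
10.1 [ 0.537  -0.0466  0.1786] ang -86.5 F [ 0.54  0.21 -1.47] M [ 0.02 -0.04 -0.02] g 0.173
211 192
```

View pics/c_b.png

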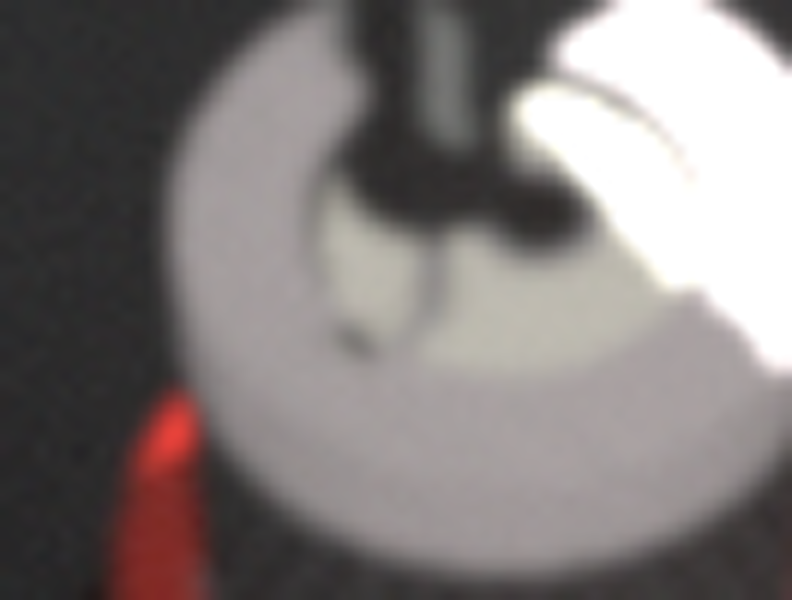

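The hook corner is now near (430,315), and its projected height of about 0.113 puts it close to the recess floor. No contact felt yet, so I'll keep going down in 0.7 to 1 mm steps.

play_rows:
  series:
    - {"x": 0, "y": 0, "z": 0.1, "yaw": 0, "claw": 1}
    - {"x": 0, "y": 0, "z": 0.1, "yaw": 0, "claw": 1}

```text
time: 10.35
ee_pos: [0.5371, -0.0467, 0.1778]
tool_rot: [[0.061, -0.998, 0.0], [-0.998, -0.061, -0.0], [0.0, -0.0, -1.0]]
force: [-0.3, 0.2, 1.1]
grip_width: 0.175
```

play_rows:
  series:
    - {"x": 0, "y": 0, "z": 0.07, "yaw": 0, "claw": 1}
    - {"x": 0, "y": 0, "z": 0.07, "yaw": 0, "claw": 1}

```text
time: 10.55
ee_pos: [0.5372, -0.0467, 0.1776]
tool_rot: [[0.061, -0.998, 0.001], [-0.998, -0.061, -0.0], [0.0, -0.001, -1.0]]
force: [-1.0, 0.4, 3.7]
grip_width: 0.175
```

```bash
python3 -c "
from h import *
st()"
```

```text
10.55 [ 0.5372 -0.0467  0.1776] ang -86.5 F [-0.96  0.43  3.72] M [ 0.05  0.12 -0.01] g 0.175
```

play_rows:
  series:
    - {"x": 0, "y": 0, "z": -0.13, "yaw": 0, "claw": 1}
    - {"x": 0, "y": 0.2, "z": -0.13, "yaw": 0, "claw": 1}
    - {"x": 0, "y": 0.4, "z": -0.13, "yaw": 0, "claw": 1}
    - {"x": 0, "y": 0.55, "z": -0.13, "yaw": 0, "claw": 1}
    - {"x": 0, "y": 0.65, "z": -0.13, "yaw": 0, "claw": 1}
    - {"x": 0, "y": 0.65, "z": -0.13, "yaw": 0, "claw": 1}

```text
time: 11.15
ee_pos: [0.5304, -0.0471, 0.1784]
tool_rot: [[0.061, -0.998, -0.0], [-0.998, -0.061, -0.0], [0.0, 0.0, -1.0]]
force: [-0.2, 0.4, -0.0]
grip_width: 0.174
```

play_rows:
  series:
    - {"x": 0, "y": 0.15, "z": 0, "yaw": 0, "claw": 1}
    - {"x": 0, "y": 0.3, "z": 0, "yaw": 0, "claw": 1}
    - {"x": 0, "y": 0.4, "z": 0, "yaw": 0, "claw": 1}
    - {"x": 0, "y": 0.4, "z": 0, "yaw": 0, "claw": 1}

```text
time: 11.55
ee_pos: [0.5264, -0.0473, 0.1785]
tool_rot: [[0.061, -0.998, 0.0], [-0.998, -0.061, -0.0], [0.0, -0.0, -1.0]]
force: [0.2, 0.1, -0.9]
grip_width: 0.176
```

```bash
python3 look.py d
```

```text
11.55 [ 0.5264 -0.0473  0.1785] ang -86.5 F [ 0.24  0.09 -0.94] M [0.01 0.02 0.04] g 0.176
211 192
```

View pics/c_d.png

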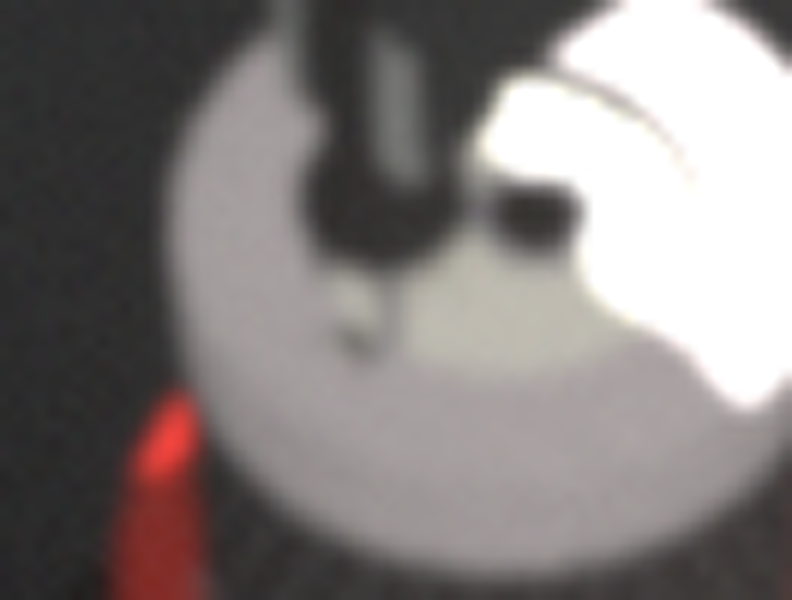

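The hook is under the wire at the slot: shank at (390,300), slot mark at (360,345), and it slid 11 mm without resistance. Next I'll ease it up.

play_rows:
  series:
    - {"x": 0, "y": 0, "z": -0.05, "yaw": 0, "claw": 1}
    - {"x": 0, "y": 0, "z": -0.1, "yaw": 0, "claw": 1}
    - {"x": 0, "y": 0, "z": -0.15, "yaw": 0, "claw": 1}
    - {"x": 0, "y": 0, "z": -0.2, "yaw": 0, "claw": 1}
    - {"x": 0, "y": 0, "z": -0.2, "yaw": 0, "claw": 1}
  squeeze: 110

```text
time: 12.1
ee_pos: [0.5265, -0.0473, 0.1802]
tool_rot: [[0.061, -0.998, -0.0], [-0.998, -0.061, -0.0], [0.0, 0.0, -1.0]]
force: [1.4, -0.4, -3.5]
grip_width: 0.17
```

play_rows:
  series:
    - {"x": 0, "y": 0, "z": -0.05, "yaw": 0, "claw": 1}
    - {"x": 0, "y": 0, "z": -0.1, "yaw": 0, "claw": 1}
    - {"x": 0, "y": 0, "z": -0.15, "yaw": 0, "claw": 1}
    - {"x": 0, "y": 0, "z": -0.15, "yaw": 0, "claw": 1}

```text
time: 12.5
ee_pos: [0.5265, -0.0473, 0.182]
tool_rot: [[0.061, -0.998, -0.0], [-0.998, -0.061, -0.0], [0.0, 0.0, -1.0]]
force: [0.5, -0.9, -6.4]
grip_width: 0.172
```

play_rows:
  series:
    - {"x": 0, "y": 0, "z": -0.05, "yaw": 0, "claw": 1}
    - {"x": 0, "y": 0, "z": -0.1, "yaw": 0, "claw": 1}
    - {"x": 0, "y": 0, "z": -0.15, "yaw": 0, "claw": 1}
    - {"x": 0, "y": 0, "z": -0.2, "yaw": 0, "claw": 1}
    - {"x": 0, "y": 0, "z": -0.2, "yaw": 0, "claw": 1}

```text
time: 13.0
ee_pos: [0.5267, -0.0474, 0.1842]
tool_rot: [[0.061, -0.998, 0.001], [-0.998, -0.061, -0.0], [0.0, -0.001, -1.0]]
force: [2.9, -2.2, -5.5]
grip_width: 0.172
```

play_rows:
  series:
    - {"x": 0, "y": 0, "z": -0.06, "yaw": 0, "claw": 1}
    - {"x": 0, "y": 0, "z": -0.12, "yaw": 0, "claw": 1}
    - {"x": 0, "y": 0, "z": -0.18, "yaw": 0, "claw": 1}
    - {"x": 0, "y": 0, "z": -0.24, "yaw": 0, "claw": 1}
    - {"x": 0, "y": 0, "z": -0.24, "yaw": 0, "claw": 1}

```text
time: 13.5
ee_pos: [0.5265, -0.0472, 0.1865]
tool_rot: [[0.061, -0.998, -0.0], [-0.998, -0.061, 0.0], [-0.0, 0.0, -1.0]]
force: [1.1, 0.2, -2.0]
grip_width: 0.174
```

```bash
python3 look.py e; python3 -c "
from h import *
print(find('side','ring_end'),find('side','ring'),find('side','pick'))"
```

```text
13.5 [ 0.5265 -0.0472  0.1865] ang -86.5 F [ 1.11  0.18 -1.98] M [-0.06 -0.09  0.03] g 0.174
211 192
[([0.525, -0.0547, 0.1275], 0.38)] [([0.5583, -0.0451, 0.1177], 0.43)] [([0.5271, -0.0434, 0.1624], 0.77)]
```

View pics/c_e.png

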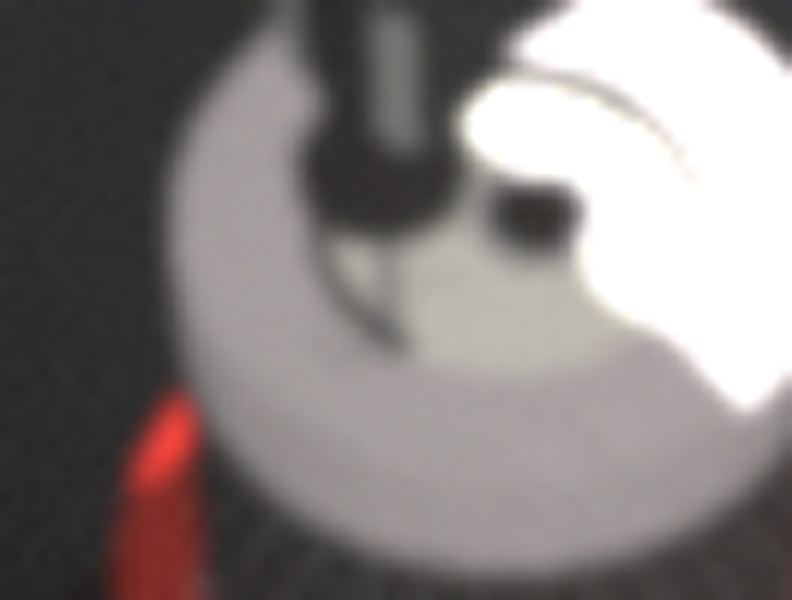

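The ring's end has lifted out of the groove. A dark wire arc runs from (320,230) to its end at (405,345), and the network puts the end at z≈0.1275. I'll lift a little more, then carry it outward.

play_rows:
  series:
    - {"x": 0, "y": 0, "z": -0.06, "yaw": 0, "claw": 1}
    - {"x": 0, "y": 0, "z": -0.12, "yaw": 0, "claw": 1}
    - {"x": 0, "y": 0, "z": -0.18, "yaw": 0, "claw": 1}
    - {"x": 0, "y": 0, "z": -0.24, "yaw": 0, "claw": 1}
    - {"x": 0, "y": 0, "z": -0.3, "yaw": 0, "claw": 1}
    - {"x": 0, "y": 0, "z": -0.3, "yaw": 0, "claw": 1}

```text
time: 14.3
ee_pos: [0.5265, -0.0473, 0.1893]
tool_rot: [[0.061, -0.998, -0.0], [-0.998, -0.061, -0.0], [0.0, 0.0, -1.0]]
force: [-0.3, -0.6, -3.0]
grip_width: 0.171
```

```bash
python3 -c "
from h import *
st();snapshot('side')
print(find('side','ring_end'),find('side','ring'),find('side','pick'))
snapshot('top')
print(find('top','ring_end'))"
```

```text
14.3 [ 0.5265 -0.0473  0.1893] ang -86.5 F [-0.26 -0.63 -2.96] M [-0.06  0.22  0.01] g 0.171
[([0.522, -0.0526, 0.1292], 0.37)] [([0.7431, -0.0358, 0.0006], 0.68), ([0.5554, -0.0469, 0.1177], 0.56)] [([0.5266, -0.0432, 0.1624], 0.74)]
[([0.4682, -0.3016, 0.0001], 0.3)]
```

play_rows:
  series:
    - {"x": 0, "y": 0, "z": -0.1, "yaw": 0, "claw": 1}
    - {"x": 0, "y": 0, "z": -0.15, "yaw": 0, "claw": 1}
    - {"x": 0, "y": 0.1, "z": -0.15, "yaw": 0, "claw": 1}
    - {"x": 0, "y": 0.2, "z": -0.15, "yaw": 0, "claw": 1}
    - {"x": 0, "y": 0.3, "z": -0.15, "yaw": 0, "claw": 1}
    - {"x": 0, "y": 0.35, "z": -0.15, "yaw": 0, "claw": 1}
    - {"x": 0, "y": 0.35, "z": -0.15, "yaw": 0, "claw": 1}

```text
time: 15.3
ee_pos: [0.523, -0.0475, 0.1909]
tool_rot: [[0.061, -0.998, 0.0], [-0.998, -0.061, 0.0], [0.0, -0.0, -1.0]]
force: [0.4, 0.7, -2.5]
grip_width: 0.169
```

```bash
python3 look.py f; python3 -c "
from h import *
print(find('side','ring_end'),find('side','pick'))"
```

```text
15.3 [ 0.523  -0.0475  0.1909] ang -86.5 F [ 0.42  0.7  -2.51] M [0.21 0.01 0.  ] g 0.169
211 192
[([0.5194, -0.057, 0.131], 0.46)] [([0.5219, -0.0455, 0.1635], 0.82)]
```

View pics/c_f.png

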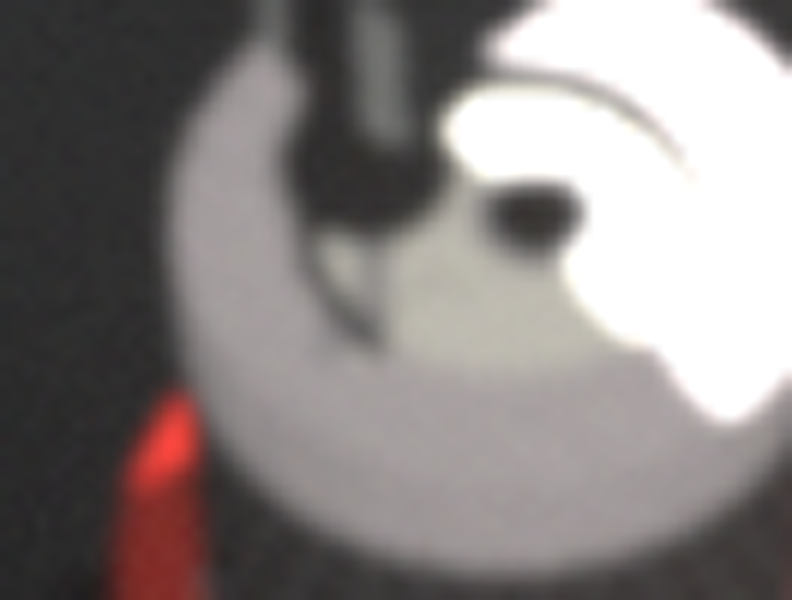

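The ring's end, at (375,345), followed the hook outward. It's now estimated at 36-37 mm from the axis and z≈0.130. I'll add a hair more outward, then let it down.

play_rows:
  series:
    - {"x": 0, "y": 0.06, "z": 0, "yaw": 0, "claw": 1}
    - {"x": 0, "y": 0.06, "z": 0.06, "yaw": 0, "claw": 1}
    - {"x": 0, "y": 0.06, "z": 0.12, "yaw": 0, "claw": 1}
    - {"x": 0, "y": 0.06, "z": 0.18, "yaw": 0, "claw": 1}
    - {"x": 0, "y": 0.06, "z": 0.24, "yaw": 0, "claw": 1}
    - {"x": 0, "y": 0.06, "z": 0.3, "yaw": 0, "claw": 1}
    - {"x": 0, "y": 0.06, "z": 0.3, "yaw": 0, "claw": 1}

```text
time: 16.15
ee_pos: [0.5227, -0.0476, 0.1886]
tool_rot: [[0.061, -0.998, 0.001], [-0.998, -0.061, -0.0], [0.0, -0.001, -1.0]]
force: [-1.1, 0.5, 5.0]
grip_width: 0.168
```

```bash
python3 -c "
from h import *
st();snapshot('side')
print(find('side','ring_end'),find('side','pick'))
st()"
```

```text
16.15 [ 0.5227 -0.0476  0.1886] ang -86.5 F [-1.07  0.47  4.96] M [ 0.14  0.32 -0.01] g 0.168
[([0.7191, -0.1738, 0.0003], 0.58), ([0.5189, -0.0558, 0.1284], 0.49)] [([0.5229, -0.0432, 0.1635], 0.53), ([0.7406, -0.0356, -0.0018], 0.28)]
16.3 [ 0.5227 -0.0476  0.1887] ang -86.5 F [0.32 0.04 6.57] M [0.14 0.29 0.03] g 0.172
```

Lowering met about 6 N upward, so the hook tip must be resting on the rim just past the notch end. I'll lift slightly, draw inward 1.5 mm and lower again.

play_rows:
  series:
    - {"x": 0, "y": 0, "z": -0.15, "yaw": 0, "claw": 1}
    - {"x": 0, "y": -0.08, "z": -0.15, "yaw": 0, "claw": 1}
    - {"x": 0, "y": -0.15, "z": -0.15, "yaw": 0, "claw": 1}
    - {"x": 0, "y": -0.15, "z": -0.09, "yaw": 0, "claw": 1}
    - {"x": 0, "y": -0.15, "z": -0.03, "yaw": 0, "claw": 1}
    - {"x": 0, "y": -0.15, "z": 0, "yaw": 0, "claw": 1}
    - {"x": 0, "y": -0.15, "z": 0, "yaw": 0, "claw": 1}

```text
time: 17.0
ee_pos: [0.5241, -0.0474, 0.1878]
tool_rot: [[0.061, -0.998, 0.0], [-0.998, -0.061, 0.0], [0.0, -0.0, -1.0]]
force: [2.1, 0.2, -0.7]
grip_width: 0.172
```

play_rows:
  series:
    - {"x": 0, "y": 0, "z": 0.06, "yaw": 0, "claw": 1}
    - {"x": 0, "y": 0, "z": 0.12, "yaw": 0, "claw": 1}
    - {"x": 0, "y": 0, "z": 0.18, "yaw": 0, "claw": 1}
    - {"x": 0, "y": 0, "z": 0.18, "yaw": 0, "claw": 1}

```text
time: 17.4
ee_pos: [0.524, -0.0474, 0.1859]
tool_rot: [[0.061, -0.998, 0.0], [-0.998, -0.061, -0.0], [0.0, -0.0, -1.0]]
force: [2.5, -0.4, -0.5]
grip_width: 0.172
```

```bash
python3 -c "
from h import *
st();snapshot('side')
print(find('side','ring_end'),find('side','slot'),find('side','pick'));snapshot('side');print(find('side','ring_end'))
st()"
```

```text
17.4 [ 0.524  -0.0474  0.1859] ang -86.5 F [ 2.55 -0.39 -0.49] M [ 0.02 -0.73 -0.03] g 0.172
[([0.5171, -0.0535, 0.127], 0.44)] [([0.5219, -0.047, 0.1261], 0.95), ([0.4631, -0.2296, 0.0708], 0.67)] [([0.5238, -0.0417, 0.1601], 0.78)]
[([0.5183, -0.0518, 0.1283], 0.6)]
17.7 [ 0.5239 -0.0475  0.186 ] ang -86.5 F [ 3.05  0.87 -1.21] M [ 0.04 -0.86 -0.03] g 0.173
```

play_rows:
  series:
    - {"x": 0, "y": -0.06, "z": 0, "yaw": 0, "claw": 1}
    - {"x": 0, "y": -0.06, "z": 0.08, "yaw": 0, "claw": 1}
    - {"x": 0, "y": -0.06, "z": 0.16, "yaw": 0, "claw": 1}
    - {"x": 0, "y": -0.06, "z": 0.2, "yaw": 0, "claw": 1}
    - {"x": 0, "y": -0.06, "z": 0.2, "yaw": 0, "claw": 1}

```text
time: 18.2
ee_pos: [0.5244, -0.0474, 0.1839]
tool_rot: [[0.061, -0.998, -0.0], [-0.998, -0.061, 0.0], [-0.0, 0.0, -1.0]]
force: [1.9, -0.4, -0.6]
grip_width: 0.17
```

```bash
python3 -c "
from h import *
st();snapshot('side')
print(find('side','ring_end'))"
```

```text
18.2 [ 0.5244 -0.0474  0.1839] ang -86.5 F [ 1.94 -0.36 -0.57] M [ 0.05 -0.31  0.  ] g 0.17
[([0.5176, -0.0516, 0.1242], 0.34)]
```

play_rows:
  series:
    - {"x": 0, "y": -0.2, "z": 0, "yaw": 0, "claw": 1}
    - {"x": 0, "y": -0.5, "z": 0, "yaw": 0, "claw": 1}
    - {"x": 0, "y": -0.8, "z": 0, "yaw": 0, "claw": 1}
    - {"x": 0, "y": -1.1, "z": 0, "yaw": 0, "claw": 1}
    - {"x": 0, "y": -1.4, "z": 0, "yaw": 0, "claw": 1}
    - {"x": 0, "y": -1.4, "z": -0.2, "yaw": 0, "claw": 1}

```text
time: 18.9
ee_pos: [0.5387, -0.0465, 0.1857]
tool_rot: [[0.061, -0.998, -0.001], [-0.998, -0.061, 0.0], [-0.0, 0.001, -1.0]]
force: [-0.0, -0.7, -0.3]
grip_width: 0.171
```

Next I'll raise clear and look.

play_rows:
  series:
    - {"x": 0, "y": 0, "z": -1, "yaw": 0, "claw": 1}
    - {"x": 0, "y": 0, "z": -3, "yaw": 0, "claw": 1}
    - {"x": 0, "y": -2, "z": -5.5, "yaw": 0, "claw": 1}
    - {"x": 2, "y": -4, "z": -5.5, "yaw": 0, "claw": 1}
    - {"x": 4, "y": -5, "z": -5.5, "yaw": 0, "claw": 1}
    - {"x": 4, "y": -5, "z": -5.5, "yaw": 0, "claw": 1}

```text
time: 19.5
ee_pos: [0.5914, -0.0856, 0.2405]
tool_rot: [[0.06, -0.998, -0.001], [-0.998, -0.06, -0.0], [0.0, 0.001, -1.0]]
force: [-0.1, 0.6, -0.8]
grip_width: 0.169
```

```bash
python3 look.py g; python3 -c "
from h import *
print(find('side','ring_end'),find('side','slot'));snapshot('side');print(find('side','ring_end'))
snapshot('top');print(find('top','ring_end'),find('top','slot'))"
```

```text
19.5 [ 0.5914 -0.0856  0.2405] ang -86.59 F [-0.14  0.62 -0.76] M [ 0.04  0.02 -0.06] g 0.169
211 192
[([0.5185, -0.0528, 0.1299], 0.45)] [([0.5198, -0.0472, 0.1202], 0.78)]
[([0.5213, -0.0487, 0.1252], 0.38), ([0.5173, -0.0525, 0.1259], 0.36)]
[([0.6703, 0.3377, -0.0002], 0.33)] [([0.517, -0.0522, 0.1278], 0.88)]
```

View pics/c_g.png

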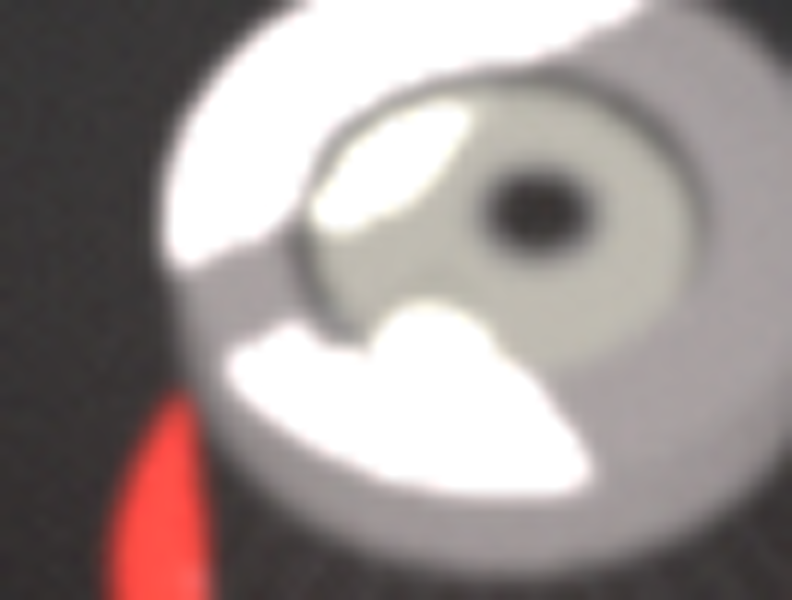

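The shadow and over-exposure make this picture hard to read. The dark wire arc now runs continuously to (360,340), where there used to be a gap at the slot, and the network finds ring_end at z 0.125-0.130, having found nothing while it was seated. Next I'll go to the rack, taking one more look on the way.

```bash
python3 -c "
from h import *
print(to(.467,-.299,.2435,-83.9))"
```

```text
([20.79, 13.66, -0.24], np.float64(-2.58))
```

play_rows:
  series:
    - {"x": 4.5, "y": 3, "z": 0, "yaw": 0, "claw": 1}
    - {"x": 9, "y": 6, "z": -0.2, "yaw": -1, "claw": 1}
    - {"x": 13.5, "y": 9, "z": -0.2, "yaw": -2, "claw": 1}
    - {"x": 18, "y": 12, "z": -0.2, "yaw": -2.6, "claw": 1}
    - {"x": 20.3, "y": 13.4, "z": -0.2, "yaw": -2.6, "claw": 1}
    - {"x": 20.8, "y": 13.7, "z": -0.2, "yaw": -2.6, "claw": 1}
    - {"x": 20.8, "y": 13.7, "z": -0.2, "yaw": -2.6, "claw": 1}
    - {"x": 20.8, "y": 13.7, "z": -0.2, "yaw": -2.6, "claw": 1}

```text
time: 20.7
ee_pos: [0.4672, -0.2987, 0.2431]
tool_rot: [[0.107, -0.994, 0.0], [-0.994, -0.107, 0.0], [-0.0, -0.0, -1.0]]
force: [0.7, 0.6, 0.6]
grip_width: 0.171
```

```bash
python3 - <<'E'
from h import *
st(); p=observe()["ee_pos"]
for c in("side","top"):
    i=snapshot(c); cv2.imwrite(f"pics/{c}3.png",cv2.cvtColor(i,cv2.COLOR_RGB2BGR)); print(c,find(c,"ring_end"),find(c,"ring"),find(c,"pick"))
o=[]
for c,(x,y) in(("side",(252,210)),("top",(300,208))):
    for k in(0,3):
        g=cv2.imread(f"pics/{c}{k}.png")[y-19:y+19,x-25:x+25]; o.append(cv2.resize(g,(400,300),interpolation=cv2.INTER_CUBIC))
cv2.imwrite("pics/cmp.png",np.vstack([np.hstack(o[:2]),np.hstack(o[2:])]))
E
```

```text
20.7 [ 0.4672 -0.2987  0.2431] ang -83.88 F [0.69 0.58 0.55] M [ 0.06  0.   -0.  ] g 0.171
side [] [] [([0.4685, -0.2941, 0.2186], 0.82)]
top [([0.5154, -0.0543, 0.1295], 0.52)] [([0.5581, -0.0487, 0.119], 0.7), ([0.7044, 0.1931, 0.0006], 0.58)] [([0.4669, -0.3019, -0.0008], 0.37)]
```

View pics/cmp.png

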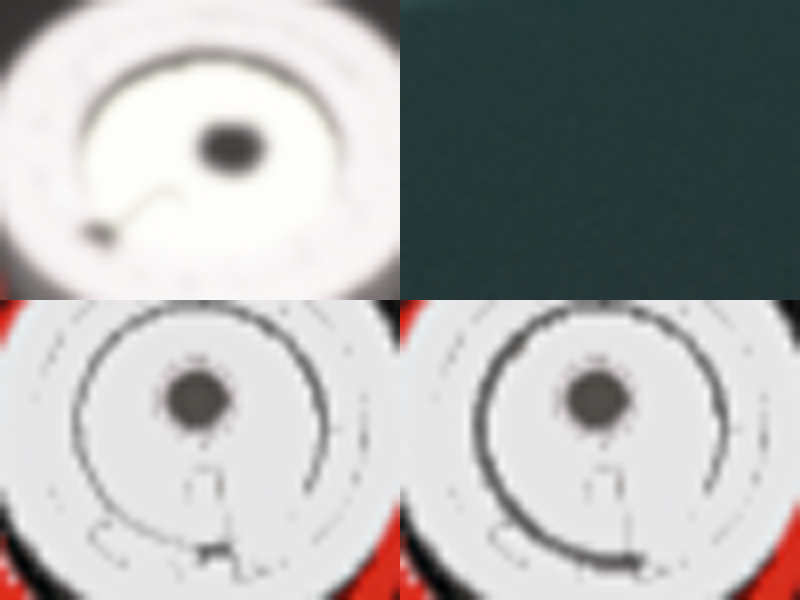

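The top comparison is clear. Seated (left), the wire stops flush with the slot. Now (right), the end lies out on the rim at cmp (642,563), with a thick shadow along the raised arc. That was view 12 of 12. Next I'll hang the pick back.

play_rows:
  series:
    - {"x": 0.23, "y": 0, "z": 3, "yaw": 0, "claw": 1}
    - {"x": 0.23, "y": 0, "z": 6.5, "yaw": 0, "claw": 1}
    - {"x": 0.23, "y": 0, "z": 9, "yaw": 0, "claw": 1}
    - {"x": 0.23, "y": 0, "z": 9.8, "yaw": 0, "claw": 1}
    - {"x": 0.23, "y": 0, "z": 10.3, "yaw": 0, "claw": 1}
    - {"x": 0.23, "y": 0, "z": 10.8, "yaw": 0, "claw": 1}
    - {"x": 0.23, "y": 0, "z": 10.8, "yaw": 0, "claw": 1}

```text
time: 21.8
ee_pos: [0.4673, -0.3018, 0.1356]
tool_rot: [[0.106, -0.994, 0.001], [-0.994, -0.106, -0.0], [0.001, -0.001, -1.0]]
force: [-0.1, 0.5, -0.1]
grip_width: 0.172
```

play_rows:
  series:
    - {"x": 0, "y": 0, "z": 0.5, "yaw": 0, "claw": 1}
    - {"x": 0, "y": 0, "z": 1.0, "yaw": 0, "claw": 1}
    - {"x": 0, "y": 0, "z": 1.5, "yaw": 0, "claw": 1}
    - {"x": 0, "y": 0, "z": 1.5, "yaw": 0, "claw": 1}

```text
time: 22.2
ee_pos: [0.4668, -0.3015, 0.1191]
tool_rot: [[0.106, -0.994, -0.001], [-0.994, -0.106, 0.001], [-0.001, 0.001, -1.0]]
force: [0.1, 0.9, -0.9]
grip_width: 0.17
```

play_rows:
  series:
    - {"x": 0, "y": 0, "z": 0.7, "yaw": 0, "claw": 1}
    - {"x": 0, "y": 0, "z": 1.4, "yaw": 0, "claw": 1}
    - {"x": 0, "y": 0, "z": 2.0, "yaw": 0, "claw": 1}
    - {"x": 0, "y": 0, "z": 2.2, "yaw": 0, "claw": 1}
    - {"x": 0, "y": 0, "z": 2.3, "yaw": 0, "claw": 1}
    - {"x": 0, "y": 0, "z": 2.3, "yaw": 0, "claw": 1}

```text
time: 22.8
ee_pos: [0.4671, -0.3017, 0.097]
tool_rot: [[0.106, -0.994, -0.0], [-0.994, -0.106, -0.0], [-0.0, 0.0, -1.0]]
force: [-0.2, 0.4, -0.8]
grip_width: 0.174
```

play_rows:
  series:
    - {"x": 0, "y": 0, "z": 0.15, "yaw": 0, "claw": 1}
    - {"x": 0, "y": 0, "z": 0.3, "yaw": 0, "claw": 1}
    - {"x": 0, "y": 0, "z": 0.3, "yaw": 0, "claw": 1}

```text
time: 23.1
ee_pos: [0.467, -0.3017, 0.0939]
tool_rot: [[0.106, -0.994, -0.0], [-0.994, -0.106, -0.0], [0.0, 0.0, -1.0]]
force: [-0.1, -0.6, -0.1]
grip_width: 0.174
```

play_rows:
  series:
    - {"x": 0, "y": 0, "z": 0.1, "yaw": 0, "claw": 1}
    - {"x": 0, "y": 0, "z": 0.2, "yaw": 0, "claw": 1}
    - {"x": 0, "y": 0, "z": 0.2, "yaw": 0, "claw": 1}

```text
time: 23.4
ee_pos: [0.4673, -0.3018, 0.0937]
tool_rot: [[0.106, -0.994, 0.001], [-0.994, -0.106, -0.001], [0.001, -0.001, -1.0]]
force: [-6.3, 4.1, 15.9]
grip_width: 0.175
```

The collar is seated at the same height as when it was picked up (0.0937). Next I'll ease off and release.

play_rows:
  series:
    - {"x": 0, "y": 0, "z": -0.18, "yaw": 0, "claw": 1}
    - {"x": 0, "y": 0, "z": -0.18, "yaw": 0, "claw": 3}
    - {"x": 0, "y": 0, "z": -0.18, "yaw": 0, "claw": 5}
    - {"x": 0, "y": 0, "z": -0.18, "yaw": 0, "claw": 5}
    - {"x": 0, "y": 0, "z": -0.18, "yaw": 0, "claw": 5}
    - {"x": 0, "y": 0, "z": -2, "yaw": 0, "claw": 5}
    - {"x": 0, "y": 0, "z": -5, "yaw": 0, "claw": 5}
    - {"x": 0, "y": 0, "z": -9, "yaw": 0, "claw": 5}
    - {"x": 0, "y": 0, "z": -12, "yaw": 0, "claw": 5}
    - {"x": 0, "y": 0, "z": -12, "yaw": 0, "claw": 5}

```text
time: 24.4
ee_pos: [0.4681, -0.3024, 0.2167]
tool_rot: [[0.106, -0.994, 0.005], [-0.994, -0.106, -0.004], [0.004, -0.005, -1.0]]
force: [0.0, 0.4, 0.6]
grip_width: 0.588
```

```bash
python3 - <<'E'
from h import *
st()
for c in("side","top"):
    i=snapshot(c); cv2.imwrite(f"pics/{c}4.png",cv2.cvtColor(i,cv2.COLOR_RGB2BGR)); print(c,find(c,"ring_end"),find(c,"pick"),find(c,"slot"))
e=ray("top",(305.25,221.9),.127); print("end",e)
# midpoint of raised wire a few mm back from the end
print([ray("top",(275+a/8,189+(b-300)/8),.127).round(4) for a,b in((242,563),(230,564),(215,563),(200,559))])
E
```

```text
24.4 [ 0.4681 -0.3024  0.2167] ang -83.9 F [0.01 0.39 0.59] M [-0.02  0.02 -0.06] g 0.588
side [([0.4666, -0.297, -0.0026], 0.57)] [([0.4702, -0.301, 0.0696], 0.77)] []
top [([0.5152, -0.0548, 0.1278], 0.42)] [([0.4659, -0.3017, 0.0724], 0.55)] [([0.7051, 0.1925, 0.0035], 0.19)]
end [ 0.5145079  -0.05758176  0.127     ]
[array([ 0.5146, -0.0576,  0.127 ]), array([ 0.5144, -0.0543,  0.127 ]), array([ 0.5147, -0.0502,  0.127 ]), array([ 0.5159, -0.0461,  0.127 ])]
```

The pick hangs in its slot again: the networks put it at (0.470,-0.301) and (0.466,-0.302), z≈0.07. Next is the ring's end, at about (0.516,-0.054).

```bash
python3 -c "
from h import *
print(to(.516,-.0535,.16,5))"
```

```text
([-24.14, -7.53, 5.12], np.float64(-88.9))
```

play_rows:
  series:
    - {"x": -5, "y": -1.5, "z": 0, "yaw": -8, "claw": 5}
    - {"x": -10, "y": -3, "z": 0, "yaw": -16, "claw": 4}
    - {"x": -15, "y": -4.5, "z": 0, "yaw": -25, "claw": 3}
    - {"x": -20, "y": -6, "z": 0.5, "yaw": -33, "claw": 1.5}
    - {"x": -23, "y": -7, "z": 1, "yaw": -42, "claw": 1.5}
    - {"x": -24.1, "y": -7.5, "z": 1, "yaw": -50, "claw": 1.5}
    - {"x": -24.1, "y": -7.5, "z": 2, "yaw": -59, "claw": 1.5}
    - {"x": -24.1, "y": -7.5, "z": 3, "yaw": -67, "claw": 1.5}
    - {"x": -24.1, "y": -7.5, "z": 4, "yaw": -75, "claw": 1.5}
    - {"x": -24.1, "y": -7.5, "z": 5, "yaw": -84, "claw": 1.5}
    - {"x": -24.1, "y": -7.5, "z": 5, "yaw": -89, "claw": 1.5}
    - {"x": -24.1, "y": -7.5, "z": 5, "yaw": -89, "claw": 1.5}
    - {"x": -24.1, "y": -7.5, "z": 5, "yaw": -89, "claw": 1.5}
  squeeze: 30

```text
time: 26.1
ee_pos: [0.516, -0.0541, 0.1619]
tool_rot: [[0.996, 0.086, -0.0], [0.086, -0.996, 0.0], [-0.0, -0.0, -1.0]]
force: [-0.3, 0.4, -0.5]
grip_width: 0.175
```

```bash
python3 - <<'E'
from h import *
st()
for c in("side",):
    i=snapshot(c); cv2.imwrite(f"pics/{c}5.png",cv2.cvtColor(i,cv2.COLOR_RGB2BGR)); print(c,find(c,"ring_end"),find(c,"slot"))
print(to(.516,-.0535,.16,5))
E
```

```text
26.1 [ 0.516  -0.0541  0.1619] ang 4.93 F [-0.3   0.36 -0.46] M [ 0.01  0.06 -0.  ] g 0.175
side [] [([0.5221, -0.0481, 0.1254], 0.82)]
([-0.0, -0.06, 0.22], np.float64(-0.01))
```

play_rows:
  series:
    - {"x": 0, "y": 0, "z": 1, "yaw": 0, "claw": 1.5}
    - {"x": 0, "y": 0, "z": 2, "yaw": 0, "claw": 1.5}
    - {"x": 0, "y": 0, "z": 2.6, "yaw": 0, "claw": 1.5}
    - {"x": 0, "y": 0, "z": 2.9, "yaw": 0, "claw": 1.5}
    - {"x": 0, "y": 0, "z": 3.1, "yaw": 0, "claw": 1.5}
    - {"x": 0, "y": 0, "z": 3.1, "yaw": 0, "claw": 1.5}

```text
time: 26.85
ee_pos: [0.516, -0.0541, 0.1308]
tool_rot: [[0.996, 0.089, -0.0], [0.089, -0.996, 0.0], [-0.0, -0.0, -1.0]]
force: [0.6, 0.7, 0.7]
grip_width: 0.177
```

play_rows:
  series:
    - {"x": 0, "y": 0, "z": 0.1, "yaw": 0, "claw": 1.5}
    - {"x": 0, "y": 0, "z": 0.2, "yaw": 0, "claw": 1.5}
    - {"x": 0, "y": 0, "z": 0.2, "yaw": 0, "claw": 1.5}

```text
time: 27.15
ee_pos: [0.516, -0.0541, 0.129]
tool_rot: [[0.996, 0.089, 0.0], [0.089, -0.996, -0.0], [0.0, 0.0, -1.0]]
force: [-0.3, -0.0, 0.2]
grip_width: 0.174
```

play_rows:
  series:
    - {"x": 0, "y": 0, "z": 0.1, "yaw": 0, "claw": 1.5}
    - {"x": 0, "y": 0, "z": 0.2, "yaw": 0, "claw": 1.5}
    - {"x": 0, "y": 0, "z": 0.2, "yaw": 0, "claw": 1.5}

```text
time: 27.45
ee_pos: [0.5159, -0.0541, 0.1268]
tool_rot: [[0.996, 0.089, -0.0], [0.089, -0.996, 0.0], [-0.0, -0.0, -1.0]]
force: [0.3, 0.7, -0.2]
grip_width: 0.173
```

play_rows:
  series:
    - {"x": 0, "y": 0, "z": 0.05, "yaw": 0, "claw": 1.5}
    - {"x": 0, "y": 0, "z": 0.05, "yaw": 0, "claw": 1.0}
    - {"x": 0, "y": 0, "z": 0.05, "yaw": 0, "claw": 0.6}
    - {"x": 0, "y": 0, "z": 0.05, "yaw": 0, "claw": 0}
    - {"x": 0, "y": 0, "z": 0.05, "yaw": 0, "claw": 0}
    - {"x": 0, "y": 0, "z": 0.05, "yaw": 0, "claw": 0}

```text
time: 28.05
ee_pos: [0.5161, -0.0541, 0.1266]
tool_rot: [[0.996, 0.089, 0.0], [0.089, -0.996, -0.0], [0.0, 0.0, -1.0]]
force: [0.0, -1.2, 0.6]
grip_width: 0.011
```

The jaws shut to about 1 mm, so they missed the wire. I'll open, retreat and look again.

play_rows:
  series:
    - {"x": 0, "y": 0, "z": 0, "yaw": 0, "claw": 1.5}
    - {"x": 0, "y": 0, "z": 0, "yaw": 0, "claw": 1.5}
    - {"x": 0, "y": 0, "z": -2, "yaw": 0, "claw": 1.5}
    - {"x": -1, "y": 2, "z": -6, "yaw": 0, "claw": 1.5}
    - {"x": -2, "y": 7, "z": -8, "yaw": 0, "claw": 1.5}
    - {"x": -2, "y": 12, "z": -8, "yaw": 0, "claw": 1.5}
    - {"x": -2, "y": 15, "z": -8, "yaw": 0, "claw": 1.5}
    - {"x": -2, "y": 15, "z": -8, "yaw": 0, "claw": 1.5}

```text
time: 28.85
ee_pos: [0.5092, -0.2086, 0.2063]
tool_rot: [[0.996, 0.086, -0.0], [0.086, -0.996, -0.0], [-0.0, 0.0, -1.0]]
force: [0.1, 0.9, 0.5]
grip_width: 0.176
```

```bash
python3 - <<'E'
from fit import *
st()
for c in("side","top"):
    i=snapshot(c); cv2.imwrite(f"pics/{c}6.png",cv2.cvtColor(i,cv2.COLOR_RGB2BGR)); print(c,find(c,"ring_end"),find(c,"slot"),find(c,"ring"))
a=cv2.cvtColor(cv2.imread("pics/top3.png"),cv2.COLOR_BGR2GRAY); b=cv2.cvtColor(cv2.imread("pics/top6.png"),cv2.COLOR_BGR2GRAY); z=cv2.cvtColor(cv2.imread("pics/top0.png"),cv2.COLOR_BGR2GRAY)
for g in (z,a,b): print(g[212:227,284:312])
E
```

```text
28.85 [ 0.5092 -0.2086  0.2063] ang 4.91 F [0.09 0.89 0.51] M [0.04 0.   0.01] g 0.176
side [([0.4624, -0.2293, 0.0703], 0.39), ([0.5176, -0.0535, 0.1263], 0.35)] [([0.5212, -0.0461, 0.1243], 0.78)] []
top [([0.5137, -0.053, 0.1295], 0.43)] [([0.5197, -0.0522, 0.1265], 0.59)] [([0.5586, -0.0496, 0.12], 0.42), ([0.7195, -0.1812, 0.0002], 0.17)]
[[231 229 193 188 228 231 230 230 230 229 230 230 230 228 203 228 231 227
  176 227 231 230 230 230 230 230 230 231]
 [230 231 224 165 216 230 230 230 230 230 230 230 230 229 213 229 231 228
  188 227 230 230 229 230 229 230 230 230]
 [230 231 230 205 175 217 230 230 230 230 230 230 230 229 218 229 230 229
  213 229 230 230 230 230 230 230 230 230]
 [230 230 231 226 177 184 218 230 230 230 230 230 230 230 229 230 230 230
  228 225 230 230 230 230 229 230 229 226]
 [230 230 230 222 212 208 190 218 223 230 230 230 230 230 230 230 230 230
  228 211 228 230 230 229 230 230 228 219]
 [230 230 219 200 188 225 211 195 195 218 224 230 230 230 230 230 230 231
  228 209 228 230 230 229 230 230 230 228]
 [230 227 193 225 228 231 230 226 198 193 201 218 22
[... 3813 characters left out ...]
230 230 231 226 208 223 221 231 231 229 207 164 138 112 108 118 132 135
  130 105 134 171 225 230 230 229 222 229]
 [230 230 230 230 227 215 196 228 231 232 231 229 207 158 156 117  99  96
  102  94  97 168 215 217 222 227 208 228]
 [231 231 230 230 230 229 227 230 230 230 231 232 229 213 227 190 168 166
  173 169 151 217 223 186 204 228 228 230]
 [227 232 231 230 230 230 230 230 230 230 230 230 230 218 231 230 230 231
  231 229 199 205 217 226 229 230 230 230]
 [197 224 232 231 230 230 230 230 230 230 230 230 230 229 230 231 231 231
  231 231 229 229 230 230 230 230 230 230]
 [110 175 220 228 232 231 231 230 230 230 230 230 230 230 230 230 230 230
  230 230 230 230 230 230 230 230 231 231]]
```

The ring hasn't moved at all, so the tips must have closed above the wire. I'll go back, feel for the rim with the open fingers, and only then close.

```bash
python3 -c "
from h import *
print(to(.5155,-.054,.1300,5))"
```

```text
([1.95, -14.93, 7.66], np.float64(0.17))
```

play_rows:
  series:
    - {"x": 0.5, "y": -5, "z": 0, "yaw": 0, "claw": 1.8}
    - {"x": 1, "y": -10, "z": 0, "yaw": 0, "claw": 1.8}
    - {"x": 1.9, "y": -14, "z": 2, "yaw": 0, "claw": 1.8}
    - {"x": 1.95, "y": -14.9, "z": 5, "yaw": 0, "claw": 1.8}
    - {"x": 1.95, "y": -14.9, "z": 6.5, "yaw": 0, "claw": 1.8}
    - {"x": 1.95, "y": -14.9, "z": 7.3, "yaw": 0, "claw": 1.8}
    - {"x": 1.95, "y": -14.9, "z": 7.8, "yaw": 0, "claw": 1.8}
    - {"x": 1.95, "y": -14.9, "z": 7.95, "yaw": 0, "claw": 1.8}
    - {"x": 1.95, "y": -14.9, "z": 7.95, "yaw": 0, "claw": 1.8}

```text
time: 30.15
ee_pos: [0.5159, -0.0558, 0.1276]
tool_rot: [[0.996, 0.088, 0.001], [0.088, -0.996, -0.0], [0.001, 0.0, -1.0]]
force: [0.9, -0.1, -0.4]
grip_width: 0.209
```

play_rows:
  series:
    - {"x": 0, "y": 0, "z": 0.1, "yaw": 0, "claw": 1.8}
    - {"x": 0, "y": 0, "z": 0.2, "yaw": 0, "claw": 1.8}
    - {"x": 0, "y": 0, "z": 0.2, "yaw": 0, "claw": 1.8}

```text
time: 30.45
ee_pos: [0.5157, -0.0553, 0.1253]
tool_rot: [[0.996, 0.089, 0.0], [0.089, -0.996, -0.0], [0.0, 0.0, -1.0]]
force: [0.7, -0.1, -0.4]
grip_width: 0.208
```

play_rows:
  series:
    - {"x": 0, "y": 0, "z": 0.1, "yaw": 0, "claw": 1.8}
    - {"x": 0, "y": 0, "z": 0.1, "yaw": 0, "claw": 1.8}

```text
time: 30.65
ee_pos: [0.5158, -0.0553, 0.1251]
tool_rot: [[0.996, 0.089, 0.001], [0.089, -0.996, -0.0], [0.001, 0.0, -1.0]]
force: [-3.6, -0.2, 9.3]
grip_width: 0.21
```

The fingers touched at 0.1252, which is the rim. I'll back off to just above it and close again.

play_rows:
  series:
    - {"x": 0, "y": 0, "z": -0.11, "yaw": 0, "claw": 1.8}
    - {"x": 0, "y": 0, "z": -0.11, "yaw": 0, "claw": 1.0}
    - {"x": 0, "y": 0, "z": -0.11, "yaw": 0, "claw": 0.5}
    - {"x": 0, "y": 0, "z": -0.11, "yaw": 0, "claw": 0}
    - {"x": 0, "y": 0, "z": -0.11, "yaw": 0, "claw": 0}
    - {"x": 0, "y": 0, "z": -0.11, "yaw": 0, "claw": 0}

```text
time: 31.25
ee_pos: [0.5156, -0.0551, 0.1252]
tool_rot: [[0.996, 0.089, 0.0], [0.089, -0.996, 0.0], [0.0, -0.0, -1.0]]
force: [-1.7, 0.5, 3.8]
grip_width: 0.019
```

```bash
python3 -c "
from h import *
st();snapshot('side')
print(find('side','ring_end'),find('side','slot'));st()"
```

```text
31.25 [ 0.5156 -0.0551  0.1252] ang 5.1 F [-1.73  0.45  3.82] M [-0.08  0.33  0.02] g 0.019
[] [([0.5237, -0.0456, 0.1252], 0.73), ([0.4589, 0.2771, -0.0023], 0.47)]
31.4 [ 0.5156 -0.0551  0.1252] ang 5.1 F [-2.7  -0.8   4.23] M [-0.07  0.31  0.01] g 0.021
```

play_rows:
  series:
    - {"x": 0, "y": 0, "z": 0, "yaw": 0, "claw": 0}
    - {"x": 0, "y": 0, "z": -0.1, "yaw": 0, "claw": 0}
    - {"x": 0, "y": 0, "z": -0.2, "yaw": 0, "claw": 0}
    - {"x": 0, "y": 0, "z": -0.3, "yaw": 0, "claw": 0}
    - {"x": 0, "y": 0, "z": -0.3, "yaw": 0, "claw": 0}
  squeeze: 60

```text
time: 31.9
ee_pos: [0.5155, -0.0551, 0.128]
tool_rot: [[0.996, 0.089, -0.0], [0.089, -0.996, 0.0], [-0.0, -0.0, -1.0]]
force: [0.2, 0.1, -2.0]
grip_width: 0.008
```

The opening reads above zero and the wrist feels a slight downward pull, so the wire may well be in the tips. I'll keep lifting gently and watch the force.

play_rows:
  series:
    - {"x": 0, "y": 0, "z": -0.1, "yaw": 0, "claw": 0}
    - {"x": 0, "y": 0, "z": -0.2, "yaw": 0, "claw": 0}
    - {"x": 0, "y": 0, "z": -0.3, "yaw": 0, "claw": 0}
    - {"x": 0, "y": 0, "z": -0.3, "yaw": 0, "claw": 0}

```text
time: 32.3
ee_pos: [0.5156, -0.0551, 0.1312]
tool_rot: [[0.996, 0.089, 0.0], [0.089, -0.996, 0.0], [0.0, -0.0, -1.0]]
force: [-0.0, -0.1, -1.3]
grip_width: 0.01
```

```bash
python3 -c "
from h import *
st();snapshot('side')
print(find('side','ring_end'),find('side','ring'));st()"
```

```text
32.3 [ 0.5156 -0.0551  0.1312] ang 5.1 F [-0.04 -0.05 -1.28] M [ 0.09  0.08 -0.03] g 0.01
[([0.463, -0.2265, 0.0722], 0.72)] [([0.5529, -0.0442, 0.1233], 0.43)]
32.45 [ 0.5156 -0.0551  0.1311] ang 5.1 F [ 0.37  0.62 -2.38] M [ 0.11  0.13 -0.06] g 0.013
```

play_rows:
  series:
    - {"x": 0, "y": 0, "z": -0.15, "yaw": 0, "claw": 0}
    - {"x": 0, "y": 0, "z": -0.3, "yaw": 0, "claw": 0}
    - {"x": 0, "y": 0, "z": -0.45, "yaw": 0, "claw": 0}
    - {"x": 0, "y": 0, "z": -0.6, "yaw": 0, "claw": 0}
    - {"x": 0, "y": 0, "z": -0.6, "yaw": 0, "claw": 0}

```text
time: 32.95
ee_pos: [0.5157, -0.0551, 0.1374]
tool_rot: [[0.996, 0.089, 0.0], [0.089, -0.996, 0.0], [0.0, -0.0, -1.0]]
force: [-1.3, 1.7, -0.5]
grip_width: 0.009
```

```bash
python3 - <<'E'
from h import *
st();i=snapshot('side');print(find('side','ring_end'),find('side','ring')); cv2.imwrite("pics/side7.png",cv2.cvtColor(i,cv2.COLOR_RGB2BGR))
i=snapshot('top');print(find('top','ring'),find('top','ring_end')); cv2.imwrite("pics/top7.png",cv2.cvtColor(i,cv2.COLOR_RGB2BGR))
st()
g=lambda k:cv2.cvtColor(cv2.imread(f"pics/side{k}.png"),cv2.COLOR_BGR2GRAY)
print(g(6)[200:226:1,232:252]);print(g(7)[200:226,232:252])
E
```

```text
32.95 [ 0.5157 -0.0551  0.1374] ang 5.1 F [-1.32  1.75 -0.47] M [0.36 0.16 0.03] g 0.009
[([0.466, -0.2989, -0.0032], 0.57)] [([0.5563, -0.0425, 0.1274], 0.39)]
[([0.4648, -0.3039, 0.0749], 0.71)] []
33.25 [ 0.5156 -0.0552  0.1372] ang 5.1 F [-2.51  1.06  0.62] M [0.13 0.31 0.06] g 0.007
[[ 63  61  61  61  61  62  62  63  64  66  63  64  64  65  64  64  66  66
   65  65]
 [ 61  62  63  61  61  62  63  64  62  64  63  65  64  65  65  65  66  66
   67  65]
 [ 62  61  63  62  64  62  64  64  64  65  63  64  65  65  65  65  66  66
   66  66]
 [ 63  63  63  63  63  64  63  64  64  64  65  64  65  66  65  68  67  71
   72  76]
 [ 64  63  63  64  61  64  64  65  65  65  66  66  70  73  76  83  90 100
  109 115]
 [ 61  63  64  62  64  65  65  67  72  74  80  90  99 111 125 142 156 168
  175 178]
 [ 63  63  64  66  68  74  83  95 109 123 138 155 169 183 203 220 229 232
  230 220]
 [ 74  79  80  77  87 115 144 165 181 198 218 228 235 240 245 249 250 250
  244 222]
 [122 130 126 113 123 174 219 232 239 245 248 250 252 252 253 253 253 252
  244 209]
 [191 196 184 153 155 215 246 251 252 253 253 
[... 2910 characters left out ...]
 118 134
  141 142]
 [119 115 108  94  74  57  46  42  44  56  75  86  84  75  78 101 123 138
  143 142]
 [123 121 117 109  94  77  62  52  48  56  74  87  87  82  91 112 130 139
  141 143]
 [121 122 122 117 111  99  85  70  60  65  78  89  93  96 106 124 136 142
  143 143]
 [121 122 122 121 119 114 105  92  84  85  91  98 104 108 121 131 139 141
  141 142]
 [119 120 121 122 121 120 116 111 107 107 107 110 114 117 126 129 134 136
  137 137]
 [119 119 121 123 122 123 120 120 119 118 118 119 120 122 126 127 129 130
  132 132]
 [116 117 120 120 122 123 123 123 123 123 123 123 123 123 124 123 125 125
  126 126]
 [113 115 117 119 121 121 123 122 123 122 123 122 123 123 124 123 124 124
  125 124]]
```

play_rows:
  series:
    - {"x": 0, "y": 0, "z": -0.2, "yaw": 0, "claw": 0}
    - {"x": 0, "y": 0, "z": -0.4, "yaw": 0, "claw": 0}
    - {"x": 0, "y": 0, "z": -0.6, "yaw": 0, "claw": 0}
    - {"x": 0, "y": 0, "z": -0.8, "yaw": 0, "claw": 0}
    - {"x": 0, "y": 0, "z": -0.8, "yaw": 0, "claw": 0}

```text
time: 33.75
ee_pos: [0.5158, -0.0552, 0.1455]
tool_rot: [[0.996, 0.089, 0.001], [0.089, -0.996, -0.0], [0.001, 0.0, -1.0]]
force: [-0.3, 0.5, -0.3]
grip_width: 0.007
```

```bash
python3 - <<'E'
from h import *
st();i=snapshot('side');print(find('side','ring_end'),find('side','ring_other_end'),find('side','ring')); cv2.imwrite("pics/side8.png",cv2.cvtColor(i,cv2.COLOR_RGB2BGR))
for r in silhouettes('side','ring')[:2]:
    ys,xs=np.nonzero(r["pixels"]); print(r["p"],len(xs),xs.min(),xs.max(),ys.min(),ys.max())
st()
E
```

```text
33.75 [ 0.5158 -0.0552  0.1455] ang 5.1 F [-0.27  0.53 -0.35] M [ 0.   -0.05 -0.04] g 0.007
[([0.5568, -0.0443, -0.0024], 0.44)] [([0.5457, -0.082, 0.1398], 0.56)] [([0.5585, -0.0458, 0.1368], 0.51)]
0.63 3415 221 285 190 267
0.49 94 260 272 195 218
34.0 [ 0.5156 -0.0551  0.145 ] ang 5.1 F [-0.06  0.17  0.  ] M [ 0.04  0.05 -0.02] g 0.011
```

The ring is following the fingers: the network's ring height went 0.118→0.127→0.137, with the other end at 0.140. It's out of the groove and held. Next I'll carry it to the tray.

```bash
python3 -c "
from h import *
print(to(.42,.263,.22,5))"
```

```text
([-6.69, -32.54, -7.5], np.float64(0.1))
```

play_rows:
  series:
    - {"x": 0, "y": 0, "z": -1, "yaw": 0, "claw": 0}
    - {"x": 0, "y": 0, "z": -3, "yaw": 0, "claw": 0}
    - {"x": 0, "y": 0, "z": -5.5, "yaw": 0, "claw": 0}
    - {"x": -0.5, "y": -2, "z": -7.5, "yaw": 0, "claw": 0}
    - {"x": -1, "y": -5, "z": -7.5, "yaw": 0, "claw": 0}
    - {"x": -2, "y": -8.5, "z": -7.5, "yaw": 0, "claw": 0}
    - {"x": -2.7, "y": -12, "z": -7.5, "yaw": 0, "claw": 0}
    - {"x": -3.4, "y": -15.5, "z": -7.5, "yaw": 0, "claw": 0}
    - {"x": -4.1, "y": -19, "z": -7.5, "yaw": 0, "claw": 0}
    - {"x": -4.8, "y": -22.5, "z": -7.5, "yaw": 0, "claw": 0}
    - {"x": -5.5, "y": -26, "z": -7.5, "yaw": 0, "claw": 0}
    - {"x": -6.1, "y": -29, "z": -7.5, "yaw": 0, "claw": 0}
    - {"x": -6.5, "y": -31.3, "z": -7.5, "yaw": 0, "claw": 0}
    - {"x": -6.7, "y": -32.5, "z": -7.5, "yaw": 0, "claw": 0}
    - {"x": -6.7, "y": -32.5, "z": -7.5, "yaw": 0, "claw": 0}

```text
time: 35.5
ee_pos: [0.4198, 0.2635, 0.2205]
tool_rot: [[0.996, 0.09, 0.0], [0.09, -0.996, 0.0], [0.0, -0.0, -1.0]]
force: [0.4, 0.2, -1.1]
grip_width: 0.008
```

```bash
python3 - <<'E'
from h import *
st()
for c in("side","top"):
    i=snapshot(c);cv2.imwrite(f"pics/{c}9.png",cv2.cvtColor(i,cv2.COLOR_RGB2BGR))
    for n in("ring","ring_end","ring_other_end","cover"): print(c,n,find(c,n))
st()
E
```

```text
35.5 [0.4198 0.2635 0.2205] ang 5.19 F [ 0.41  0.21 -1.05] M [ 0.01  0.02 -0.04] g 0.008
side ring [([0.5233, -0.0447, 0.1241], 0.43), ([0.4627, 0.2739, 0.2131], 0.39)]
side ring_end []
side ring_other_end [([0.4523, 0.2335, 0.2146], 0.48)]
side cover []
top ring []
top ring_end []
top ring_other_end [([0.4548, 0.2314, 0.2181], 0.41)]
top cover [([0.5582, -0.0453, 0.0005], 0.81)]
36.0 [0.4201 0.2623 0.2201] ang 5.06 F [-0.47 -0.54 -0.23] M [-0.01  0.07  0.  ] g 0.007
```

play_rows:
  series:
    - {"x": 0, "y": 0, "z": 4, "yaw": 0, "claw": 0}
    - {"x": 0, "y": 0, "z": 8, "yaw": 0, "claw": 0}
    - {"x": 0, "y": 0, "z": 12, "yaw": 0, "claw": 0}
    - {"x": 0, "y": 0, "z": 15.5, "yaw": 0, "claw": 0}
    - {"x": 0, "y": 0, "z": 18, "yaw": 0, "claw": 0}
    - {"x": 0, "y": 0, "z": 19.5, "yaw": 0, "claw": 0}
    - {"x": 0, "y": 0, "z": 20.3, "yaw": 0, "claw": 0}
    - {"x": 0, "y": 0, "z": 20.6, "yaw": 0, "claw": 0}
    - {"x": 0, "y": 0, "z": 20.6, "yaw": 0, "claw": 0}

```text
time: 36.9
ee_pos: [0.4204, 0.2628, 0.0148]
tool_rot: [[0.996, 0.089, 0.001], [0.089, -0.996, 0.0], [0.001, -0.0, -1.0]]
force: [0.9, 0.3, 0.3]
grip_width: 0.013
```

play_rows:
  series:
    - {"x": 0, "y": 0, "z": 0.2, "yaw": 0, "claw": 0}
    - {"x": 0, "y": 0, "z": 0.4, "yaw": 0, "claw": 0}
    - {"x": 0, "y": 0, "z": 0.6, "yaw": 0, "claw": 0}
    - {"x": 0, "y": 0, "z": 0.6, "yaw": 0, "claw": 0}

```text
time: 37.3
ee_pos: [0.4199, 0.2626, 0.008]
tool_rot: [[0.996, 0.089, -0.0], [0.089, -0.996, -0.0], [-0.0, 0.0, -1.0]]
force: [-0.7, -0.4, 0.1]
grip_width: 0.008
```

play_rows:
  series:
    - {"x": 0, "y": 0, "z": 0.1, "yaw": 0, "claw": 0}
    - {"x": 0, "y": 0, "z": 0.2, "yaw": 0, "claw": 0}
    - {"x": 0, "y": 0, "z": 0.3, "yaw": 0, "claw": 0}
    - {"x": 0, "y": 0, "z": 0.3, "yaw": 0, "claw": 0}

```text
time: 37.7
ee_pos: [0.4199, 0.2626, 0.005]
tool_rot: [[0.996, 0.089, -0.0], [0.089, -0.996, -0.0], [-0.0, 0.0, -1.0]]
force: [0.6, 0.9, 0.2]
grip_width: 0.007
```

play_rows:
  series:
    - {"x": 0, "y": 0, "z": 0.1, "yaw": 0, "claw": 0}
    - {"x": 0, "y": 0, "z": 0.2, "yaw": 0, "claw": 0}
    - {"x": 0, "y": 0, "z": 0.2, "yaw": 0, "claw": 0}

```text
time: 38.0
ee_pos: [0.4201, 0.2627, 0.0032]
tool_rot: [[0.996, 0.089, 0.0], [0.089, -0.996, 0.0], [0.0, -0.0, -1.0]]
force: [-0.6, -0.4, 1.7]
grip_width: 0.01
```

Contact. I'll release gently and withdraw.

play_rows:
  series:
    - {"x": 0, "y": 0, "z": 0, "yaw": 0, "claw": 0.5}
    - {"x": 0, "y": 0, "z": 0, "yaw": 0, "claw": 1}
    - {"x": 0, "y": 0, "z": 0, "yaw": 0, "claw": 1.6}
    - {"x": 0, "y": 0, "z": 0, "yaw": 0, "claw": 1.6}
    - {"x": 0, "y": 0, "z": -0.5, "yaw": 0, "claw": 1.6}
    - {"x": 0, "y": 0, "z": -1.5, "yaw": 0, "claw": 1.6}
    - {"x": 0, "y": 0, "z": -4, "yaw": 0, "claw": 1.6}
    - {"x": 0, "y": 0, "z": -8, "yaw": 0, "claw": 1.6}
    - {"x": 0, "y": 0, "z": -13, "yaw": 0, "claw": 1.6}
    - {"x": -2, "y": -5, "z": -18, "yaw": 0, "claw": 1.6}
    - {"x": -3, "y": -10, "z": -22, "yaw": 0, "claw": 1.6}
    - {"x": -3, "y": -15, "z": -22, "yaw": 0, "claw": 1.6}
    - {"x": -3, "y": -18, "z": -22, "yaw": 0, "claw": 1.6}
    - {"x": -3, "y": -18, "z": -22, "yaw": 0, "claw": 1.6}

```text
time: 39.4
ee_pos: [0.3729, 0.4428, 0.2246]
tool_rot: [[0.996, 0.091, 0.001], [0.091, -0.996, 0.002], [0.001, -0.001, -1.0]]
force: [-0.3, -0.7, 0.1]
grip_width: 0.189
```

```bash
python3 - <<'E'
from h import *
st()
for c in("side","top"):
    i=snapshot(c);cv2.imwrite(f"pics/{c}10.png",cv2.cvtColor(i,cv2.COLOR_RGB2BGR))
    for n in("ring","ring_end","ring_other_end","pick","awl","chamber"): print(c,n,find(c,n))
    for r in silhouettes(c,"ring")[:2]:
        ys,xs=np.nonzero(r["pixels"]); print(r["p"],len(xs),xs.min(),xs.max(),ys.min(),ys.max())
a=cv2.imread("pics/top0.png").astype(int);b=cv2.imread("pics/top10.png").astype(int)
d=(abs(a-b).max(2)>40).astype(np.uint8); n,l,s,ce=cv2.connectedComponentsWithStats(cv2.dilate(d,np.ones((3,3),np.uint8)))
print([x.tolist() for x in s[1:] if x[4]>30])
g=cv2.cvtColor(cv2.imread("pics/top10.png"),cv2.COLOR_BGR2GRAY)
m=(cv2.absdiff(g,cv2.cvtColor(cv2.imread("pics/top0.png"),cv2.COLOR_BGR2GRAY))>30)[205:300,125:205]
for r in m[20:75,10:70]: print("".join(".#"[int(v)] for v in r))
E
```

```text
39.4 [0.3729 0.4428 0.2246] ang 5.25 F [-0.28 -0.73  0.12] M [-0.05 -0.04  0.01] g 0.189
side ring [([0.4645, 0.2716, 0.0038], 0.61)]
side ring_end [([0.6868, 0.077, -0.0012], 0.59), ([0.4228, 0.2612, 0.0078], 0.54)]
side ring_other_end [([0.451, 0.234, 0.0076], 0.5), ([0.5207, -0.047, 0.123], 0.2)]
side pick [([0.4675, -0.3004, 0.0652], 0.94), ([0.7409, -0.0382, -0.0016], 0.44)]
side awl [([0.4614, -0.229, 0.0673], 0.89)]
side chamber [([0.6874, 0.0768, -0.0051], 0.64)]
top ring [([0.4673, -0.3037, -0.0004], 0.53), ([0.4651, 0.2711, 0.0032], 0.5)]
top ring_end [([0.4203, 0.2633, 0.0049], 0.39)]
top ring_other_end [([0.4535, 0.2298, 0.0071], 0.52)]
top pick [([0.4656, -0.3002, 0.07], 0.48)]
top awl [([0.4556, -0.2351, 0.0718], 0.58), ([0.4637, -0.3017, 0.0725], 0.51)]
top chamber [([0.6807, 0.0728, 0.0012], 0.48)]
0.46 121 151 183 238 272
[[283, 188, 34, 29, 225], [312, 205, 5, 9, 32], [298, 218, 7, 6, 32], [150, 237, 36, 36, 385], [405, 244, 7, 9, 37], [28, 257, 14, 10, 87], [0, 260, 115, 124, 5593], [131, 281, 14, 20, 179], [56, 284, 9, 4, 35]]
.....................................
[... 2617 characters left out ...]
.............................
........................######....##........................
..........................##########........................
.............................#######........................
............................................................
............................................................
............................................................
............................................................
............................................................
............................................................
............................................................
............................................................
```

```bash
python3 -c "
from station import *
print(job_done())"
```

```text
the job is handed in; nothing more can be done
None
```

The ring is out of the cell and lying flat in the steel tray, and the pick is back in the slot it came from. I handed the job in at about 40 s of the 72 s allowed.

**Prying:** I hooked the wire at the slot and eased the end up onto the rim. Readings on the white cover stayed below 4 N, and the strongest upward pull I read on the ring was about 6 N. While I was letting the end down, the hook tip rested on the rim with about 6 N. I drew it in 1.5 mm and it went down freely.

**Pick:** its collar seated at the same height as when I took it (0.0937 m). It pressed the rack with about 16 N for a moment before I released it.

**Ring:** my first try at gripping the end failed. I lowered the fingers to the rim and tried again, and that time the ring came out and stayed in the grip.

**Last checks:**
- **Ring:** both cameras place it at about (0.465, 0.271), 3–4 mm above the bench. Both its ends show at 5–8 mm, and the top image shows its full outline inside the tray.
- **Pick and awl:** both show in their own slots. A top-image comparison with the start shows only a tiny change at the pick.
- **Bystanders:** I only re-located the sample tube, and it was in place. The other bystanders showed no clear change in the same comparison.

**What did not agree:**
- Forces were read only at the end of each move. I never saw the stated 10–25 N snap or 10–20 N pull-out force, so brief peaks may have gone unseen.
- The finger opening read about 1–2 mm on the 4 mm wire. I took that as the tips flexing, and the camera readings then showed the ring rising with the fingers.
- All 12 picture views were used before the ring was lifted, so the final state was checked from network detections and image differences, not by eye.

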